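# Lay out cameras on the vacuum bed

### The job

First shut the vacuum valve fully, while the cameras are still standing. Then, with the valve kept shut, take the dust cap off each camera that still wears one and set it flat in its own pocket of the cap tray, and tip each camera, only once it has no cap on, forward over the bed's front edge and push it on, so that each lies flat on its side on the bed with the lens pointing away from the robot and nothing hanging over the edge. When all the cameras lie there, open the valve halfway, to 45 degrees, and leave the carton, jar and screwdriver alone.

Things in the scene. Friction and masses are not known exactly. Their poses are not given: they have to be found in the camera images.
- bed: fixed aluminium vacuum hold-down bed, a plain plate 130 (x) by 380 (y) by 10 mm high on the counter with rows of small suction holes. Origin: centre of its underside. Its -x edge (65 mm from the origin) is the front edge, facing the robot; that 10 mm step is the low stop against which the cameras are tipped. Its +x points away from the robot.
- tray: fixed low grey plastic cap tray, 190 (x) by 66 (y) mm, floor 2 mm thick, three square pockets in a row along its x; walls and dividers 4 mm thick, their tops 7 mm above the counter. Origin: centre of its underside. It stands at the left or right of the cameras, the valve on the other side.
- pocket0 (a point): centre of the floor of tray pocket 0, 2 mm above the counter, at tray x = -62 mm; the pocket is 58 mm square inside and 5 mm deep. z up.
- pocket1 (a point): centre of the floor of tray pocket 1, 2 mm above the counter, at tray x = 0 mm; the pocket is 58 mm square inside and 5 mm deep. z up.
- pocket2 (a point): centre of the floor of tray pocket 2, 2 mm above the counter, at tray x = 62 mm; the pocket is 58 mm square inside and 5 mm deep. z up.
- valve_axis (a point): point on the vertical turning axis of the ball valve, 88 mm above the counter, at mid-height of the handle. Axes as the fixed valve: its brass pipe (120 mm long, 26 mm thick, axis 40 mm above the counter, flanges 36 mm across) runs along y; z up. The foot is 60 by 70 mm.
- handle (a joint): angle of the valve's lever handle, rad: 0 = shut (handle points along valve -x, across the pipe), 1.57 = fully open (handle points along valve -y, along the pipe). Grows anticlockwise seen from above; stops at 0 and 1.57; stays where it is left (friction 0.06 N m).
- handle_grip (a point): middle of the handle's rubber grip, 60 mm from the turning axis and 88 mm above the counter; the grip is a bar 56 mm long (along its x, pointing to the axis), 12 mm wide (y) and 16 mm tall, to be pinched from above.
- camera0: loose white box camera (0.19 to 0.31 kg), housing 36 (x) by 76 (y) by 66 mm (z), black lens barrel 32 mm in diameter and 12 mm long on its +z end. Stands at first on its back, lens up, 5 to 35 mm before the bed front edge, its plain +x face towards the edge. Origin: centre of its back (underside when standing); z runs to the lens.
- camera0_lens (a point): centre of the lens front of camera 0, 78 mm along its z from the origin.
- cap0: loose black dust cap sitting over the lens of camera 0: round, 42 mm outside diameter, 14 mm tall, 20 g, hollow below (37 mm inside, 10 mm deep). Origin: centre of its open rim, 68 mm above the counter at the start; z towards its closed top. Absent (None) if that camera has already been uncapped.
- cap0_mid (a point): centre of cap 0, at half its height (7 mm from the origin).
- camera1: loose white box camera (0.19 to 0.31 kg), housing 36 (x) by 76 (y) by 66 mm (z), black lens barrel 32 mm in diameter and 12 mm long on its +z end. Stands at first on its back, lens up, 5 to 35 mm before the bed front edge, its plain +x face towards the edge. Origin: centre of its back (underside when standing); z runs to the lens.
- camera1_lens (a point): centre of the lens front of camera 1, 78 mm along its z from the origin.
- cap1: loose black dust cap sitting over the lens of camera 1: round, 42 mm outside diameter, 14 mm tall, 20 g, hollow below (37 mm inside, 10 mm deep). Origin: centre of its open rim, 68 mm above the counter at the start; z towards its closed top. Absent (None) if that camera has already been uncapped.
- cap1_mid (a point): centre of cap 1, at half its height (7 mm from the origin).
- camera2: loose white box camera (0.19 to 0.31 kg), housing 36 (x) by 76 (y) by 66 mm (z), black lens barrel 32 mm in diameter and 12 mm long on its +z end. Stands at first on its back, lens up, 5 to 35 mm before the bed front edge, its plain +x face towards the edge. Origin: centre of its back (underside when standing); z runs to the lens.
- camera2_lens (a point): centre of the lens front of camera 2, 78 mm along its z from the origin.
- cap2: loose black dust cap sitting over the lens of camera 2: round, 42 mm outside diameter, 14 mm tall, 20 g, hollow below (37 mm inside, 10 mm deep). Origin: centre of its open rim, 68 mm above the counter at the start; z towards its closed top. Absent (None) if that camera has already been uncapped.
- cap2_mid (a point): centre of cap 2, at half its height (7 mm from the origin).
- carton: bystander: camera carton 70 by 110 by 80 mm, white and green, beyond the bed. Origin: centre of underside. Leave alone.
- jar: bystander: closed jar 52 mm in diameter, 65 mm tall, beyond the bed. Origin: centre of underside. Leave alone.
- driver: bystander: screwdriver with a red handle, about 200 mm long, lying on the counter beyond the bed. Leave alone.
Mind the look-alikes: they are no part of the job. What is shaped like the cap2 but white is not meant.

How it is judged:
By the outcome, as a careful person would: the job done as asked, in the order asked, and still so for the second after the job is handed in, with the robot touching nothing.
Of cap0, cap1, cap2 only 1 to 3 are there at a start; the rules pass over those that are not, and their reading is None.
At some moment in a run one of cap0, cap1, cap2 may be knocked a few centimetres aside while the robot is not near it.
Once in a run the grip may slacken for a moment while it holds something.
It also fails if it takes over 210 s, if anything falls off the work surface, if the arm or the gripper's body presses on something with over 40 N, if the wrist force passes 120 N, or if a joint passes its speed limit or range.

### The arm

A 6-joint arm with a two-finger parallel gripper is mounted at the origin on the work surface. World frame = base frame: x ahead of the robot, y to its left, z up, the work surface at z = 0. Lengths are in m, angles in rad, forces in N, time in s.
With the tool pointing down it reaches from about 0.3 to 0.775 m from the base axis. Payload 14.6 kg.
Tool frame: the origin (TCP) lies at the very end of the fingers, on their centre line; the grasp point (between the pads) lies 19 mm behind it; z points along the fingers, y is the line along which they close (so a half turn about z gives the same grasp; the last joint's range is limited). The gripper opens to 94 mm and grips with 3 to 60 N. Pads are 16 mm wide; open, the fingers measure 119 mm over their backs; the gripper's body (75 mm by 177 mm) begins 78 mm behind the grasp point.
Start: joints at [-1.389, 0.3, 1.521, -0, 1.321, -0.067], TCP at [0.135, -0.533, 0.205] pointing down, gripper open.
Joint ranges: [-3.03, 3.03], [-0.79, 2.21], [0.23, 2.52], [-1.04, 4.18], [0, 3.07], [-2.55, 2.55]. Speed limits (rad/s): [2.22, 2.22, 2.57, 3.14, 3.14, 3.14].

### API

Orientations are given as [roll, pitch, yaw] about the fixed x, y, z axes, in that order (R = Rz(yaw) Ry(pitch) Rx(roll)).
In Python, from station import ctrl gives the robot as it stands.
- The arm moves only by the tool move_arm, never from a script. Its argument "targets" is a list of rows, each a list of 6 numbers: the shift along the tool's x, y, z in units of 1000 mm (1.0 is 1000 mm), then the turn, a rotation vector about the tool's x, y, z in units of 30 degrees (1.0 is 30 degrees). In form: [[tx, ty, tz, ax, ay, az], ...]. A call has exactly 5 rows; each row is the pose to reach, as a shift and turn from the pose commanded when the call began, along the tool's axes at that moment; what a row does not reach only later rows make up. A row lasts 1/12 s, in which the tool goes at most 41.7 mm and 7.16 degrees, less where a joint would pass 70% of its speed; a pose out of reach is approached as far as the arm can. A call with a number of a shift or a turn outside -1 to 1 is refused whole. A call with a gripper value outside its range is refused whole. "fingers" is the opening, from -1 (shut) to 1 (fully open), set as the call begins (left out, the last holds). The fingers move at their own pace and stop on an object; "grip_force" is the grip in N (left out, the last holds). Time passes only in rows, so rows that repeat a pose let the fingers close, or fill a call up. It gives the time, the measured TCP pose, the force and the opening at its end, in the units of the state.
- ctrl.get_obs(): the state, without advancing time (a new reading comes with each control period).
- ctrl.camera(name): name is "side" or "top" or "wrist"; returns the picture (480x640x3 uint8, red, green, blue); there is no depth.
- ctrl.camera_info(name): a dict with "fx", "fy", "cx", "cy" (pixels), "rvec" (rotation vector, rad) and "tvec" (3), from world to camera coordinates, as OpenCV has them. Camera axes: x right, y down, z forward; pixel columns grow to the right and rows downward; lengths in m; the calibration is good to about 2 mm. A picture is of the moment at which its call begins: read the wrist's pose just before it. camera_info takes no time and is no camera call; for the wrist camera it gives the pose at the moment of the call.
- ctrl.hand_in(): hands the job in, once; it reports no verdict.
The state is a dict: "time_s": time; "qpos": joint angles; "joint_vel": joint speeds; "tau": joint torques, N m; "ee_pos": TCP position; "eef_rot": TCP orientation; "force": force on the tool from outside, world axes, zero at the start; "moment": the same for the moment, N m; "grip_width": finger opening in m.
Only numpy, scipy, OpenCV 4.12 (cv2) and the standard library are available. Lean on these libraries where they do the work, as an engineer would, in place of code of your own. Each camera call takes 0.05 s, during which the arm holds its last target. There are 200 camera calls.

## Working session

There is one attempt and no reset: what is moved stays moved. The work goes in short steps, Python scripts to look and compute and a tool call to move; the robot and the scene stay as the last step left them, time stands still between calls to the robot, and variables do not carry over. Pictures are saved under pics/ and viewed, on a budget of 14 in all, crops included, one or two more only if the job needs it, and the job is handed in when it is done.

Besides the shell and the picture viewer there is one more tool, called in YAML: its name, and indented under it one key for each argument. move_arm: Moves the arm, as the interface text tells. Shifts and turns lie within -1 to 1; 1 stands for 1000 mm of shift or 30 degrees of turn. Its arguments: {"type":"object","properties":{"targets":{"type":"array"},"fingers":{"type":"number"},"grip_force":{"type":"number"}},"required":["targets"]}

```bash
ls; mkdir -p pics
cat > h.py <<'E'
import numpy as np, cv2
from station import ctrl
from scipy.spatial.transform import Rotation as R
def snap(name,f,crop=None,scale=1):
    im=ctrl.camera(name)[:,:,::-1]
    if crop: x0,y0,x1,y1=crop; im=im[y0:y1,x0:x1]
    cv2.imwrite('pics/'+f,cv2.resize(im,None,fx=scale,fy=scale,interpolation=cv2.INTER_CUBIC))
def pix2w(name,u,v,z,info=None):
    i=info or ctrl.camera_info(name); M=cv2.Rodrigues(np.array(i['rvec'],float))[0]; t=np.array(i['tvec'],float).ravel()
    d=M.T@np.array([(u-i['cx'])/i['fx'],(v-i['cy'])/i['fy'],1]); c=-M.T@t
    return c+d*(z-c[2])/d[2]
def w2pix(name,p):
    i=ctrl.camera_info(name); M=cv2.Rodrigues(np.array(i['rvec'],float))[0]
    q=M@np.array(p)+np.array(i['tvec']).ravel(); return i['fx']*q[0]/q[2]+i['cx'],i['fy']*q[1]/q[2]+i['cy']
E
python3 - <<'E'
from h import *
o=ctrl.get_obs()
for k,v in o.items(): print(k,np.round(v,3))
for n in ['top','side']:
    i=ctrl.camera_info(n); M=cv2.Rodrigues(np.array(i['rvec'],float))[0]; print(n,-M.T@np.array(i['tvec']).ravel(),i['fx'])
    snap(n,n+'0.png')
E
```

```text
pics
time_s 0.0
qpos [-1.389  0.3    1.522 -0.     1.321 -0.067]
joint_vel [-0.    -0.001 -0.001  0.001 -0.001  0.001]
tau [-3.0000e-03 -5.3181e+01 -3.5275e+01  7.1000e-02  2.4000e-02 -0.0000e+00]
ee_pos [ 0.135 -0.533  0.205]
eef_rot [-3.14  -0.     0.249]
force [-0.594  0.52  -0.184]
moment [ 0.019  0.029 -0.007]
grip_width 0.094
top [0.48793435 0.01164386 1.22707306] 608.0744689376845
side [ 0.44891307 -1.20409877  0.87230783] 598.9281611314916
```

View pics/top0.png

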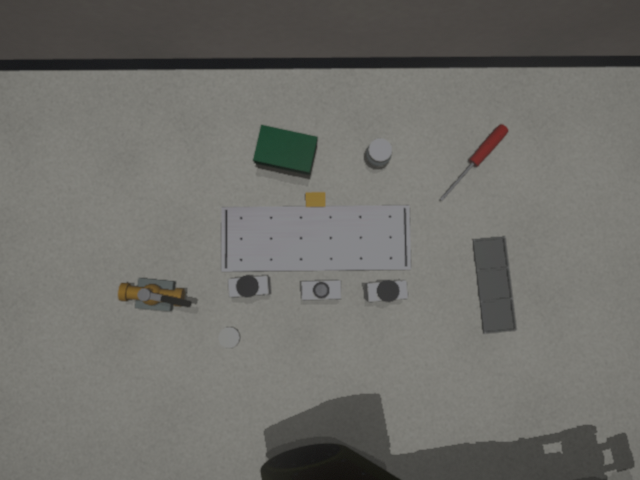

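View pics/side0.png

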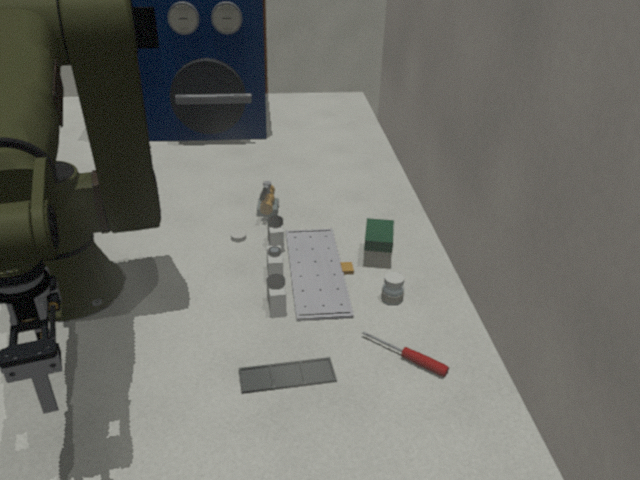

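Top view: x points up and y points left. The cameras are at about (249,286) capped, (321,291) uncapped and (387,291) capped. The valve is at (155,294) with its handle pointing right, so it is open. The tray is at (494,285), and the white decoy cap at (229,337). Next I'll enlarge a crop.

Run:
```python
from h import *
im=cv2.imread('pics/top0.png')
cv2.imwrite('pics/c0.png',cv2.resize(im[230:350,105:265],None,fx=5,fy=5,interpolation=cv2.INTER_CUBIC))
cv2.imwrite('pics/c1.png',cv2.resize(im[215:350,215:415],None,fx=4,fy=4,interpolation=cv2.INTER_CUBIC))
```

```text
(no output)
```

View pics/c0.png

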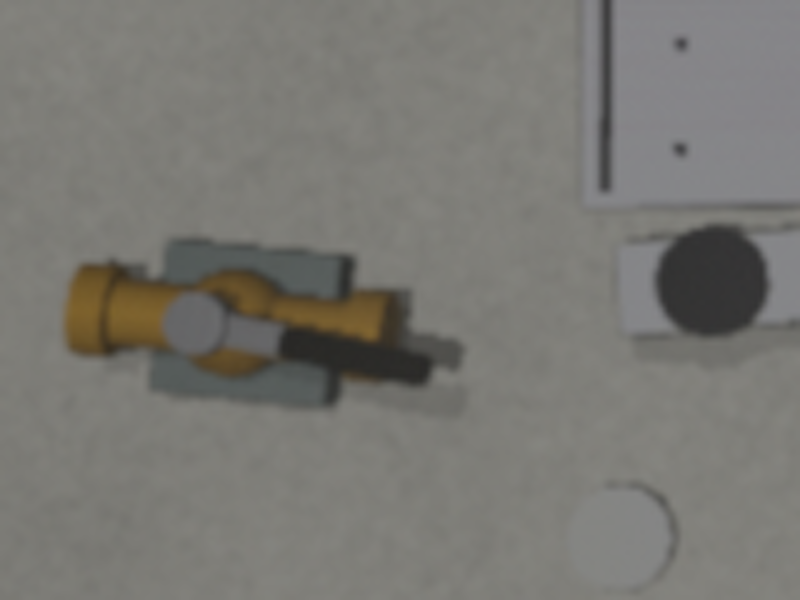

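View pics/c1.png

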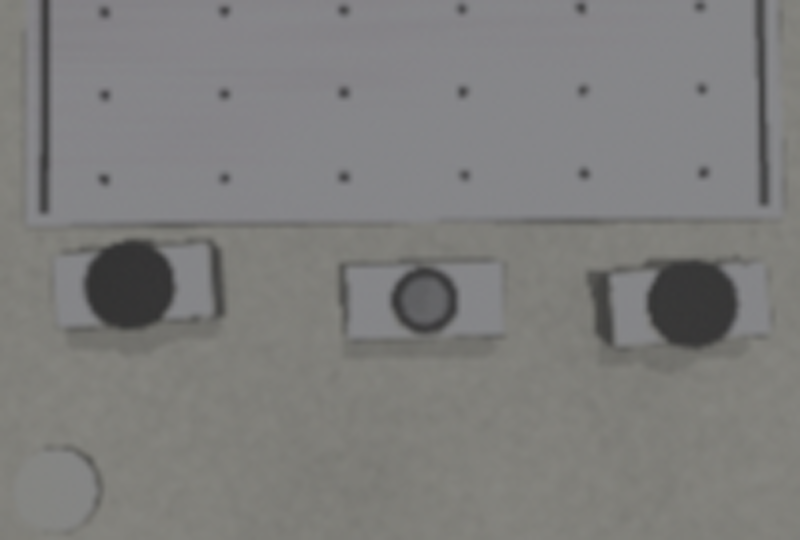

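Run:
```python
from h import *
f0=lambda x,y:(105+x/5,230+y/5); f1=lambda x,y:(215+x/4,215+y/4); fi=lambda x,y:(x,y)
def P(n,f,pts,z):
    q=np.array([pix2w('top',*f(*p),z) for p in pts]); print(n,np.round(q[:,:2]*1000,1).tolist(),'mean',np.round(q.mean(0)*1000,1)[:2]); return q
P('hub',f0,[(195,322)],.098);P('grip,end',f0,[(355,355),(432,368),(283,342)],.096)
P('foot',f0,[(165,240),(352,257),(335,405),(150,388)],.01)
for n,c,l,z in [('L',[(57,253),(210,240),(213,318),(62,328)],(130,285),.082),('M',[(345,263),(502,260),(503,337),(348,340)],(425,299),.078),('R',[(612,272),(768,262),(770,332),(617,348)],(692,304),.082)]:
    q=P(n,f1,c,.066); d=q[0]-q[1]+q[3]-q[2]; print(' yaw',np.degrees(np.arctan2(-d[0],d[1]))); P(' lens',f1,[l],z)
P('edge',f1,[(27,224),(783,216)],.01)
P('bed back',fi,[(222,206),(408,205)],.01)
P('tray',fi,[(473,238),(504,236),(515,330),(483,333)],.007)
P('decoy',f0,[(622,536)],.014)
```

```text
hub [[483.5, 339.5]] mean [483.5 339.5]
grip,end [[470.8, 280.9], [465.8, 252.5], [475.8, 307.5]] mean [470.8 280.3]
foot [[515.8, 377.6], [508.3, 303.1], [449.9, 309.1], [457.3, 382.4]] mean [482.8 343.1]
L [[512.4, 187.5], [517.9, 114.8], [480.9, 113.4], [476.9, 185.0]] mean [497.  150.1]
 yaw 3.770718217133553
 lens [[496.8, 150.8]] mean [496.8 150.8]
M [[506.4, 50.6], [507.1, -24.2], [470.6, -24.2], [469.9, 49.4]] mean [488.5  12.9]
 yaw 0.5453281735551772
 lens [[488.9, 12.6]] mean [488.9  12.6]
R [[500.9, -76.5], [504.9, -150.9], [471.7, -151.1], [464.9, -78.3]] mean [ 485.6 -114.2]
 yaw 4.226292513874556
 lens [[485.4, -112.6]] mean [ 485.4 -112.6]
edge [[528.2, 211.0], [528.6, -166.8]] mean [528.4  22.1]
bed back [[659.1, 211.3], [657.8, -164.1]] mean [658.4  23.6]
tray [[590.0, -294.3], [593.5, -357.1], [405.5, -372.2], [400.2, -308.2]] mean [ 497.3 -333. ]
decoy [[397.6, 194.5]] mean [397.6 194.5]
```

Add to h.py:
```python
def st():
    o=ctrl.get_obs(); y=np.degrees(R.from_euler('xyz',o['eef_rot']).as_euler('xyz')[2])
    print('t%.2f'%o['time_s'],'tcp mm',np.round(np.array(o['ee_pos'])*1000,1),'rpy',np.round(np.degrees(o['eef_rot']),2),'F',np.round(o['force'],1),'w',round(o['grip_width']*1000,1),'q',np.round(o['qpos'],2))
    return np.array(o['ee_pos'])*1000,y
def plan(wps,start=None):
    """tool pointing down; wps (x,y,z mm,yaw deg); prints the tool-frame last row per call"""
    if start is None: p,y=st()
    else: p,y=np.array(start[:3],float),start[3]
    for w in wps:
        q=np.array(w[:3],float); d=q-p; dy=(w[3]-y+180)%360-180
        n=max(1,int(np.ceil(max(np.linalg.norm(d)/195,abs(dy)/29.9))))
        for k in range(n):
            a=np.radians(y); s=d/n
            print(w,'->',np.round([(s[0]*np.cos(a)+s[1]*np.sin(a))/1000,(s[0]*np.sin(a)-s[1]*np.cos(a))/1000,-s[2]/1000,0,0,-dy/n/30],4).tolist())
            y+=dy/n
        p=q; y=w[3]
```

```text
(no output)
```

move_arm:
  targets:
    - [0.18,-0.09,0,0,0,0.4755]
    - [0.18,-0.09,0,0,0,0.4755]
    - [0.18,-0.09,0,0,0,0.4755]
    - [0.18,-0.09,0,0,0,0.4755]
    - [0.18,-0.09,0,0,0,0.4755]

```text
time_s: 0.52
ee_pos: [0.2888, -0.3998, 0.2053]
eef_rot: [-3.141, 0.0, -0.001]
force: [0.1, -0.6, 0.3]
grip_width: 0.0939
```

```bash
python3 -c "
from h import *
st()
plan([(450,-100,205,0),(470,270,190,77.5)])"
```

```text
t0.52 tcp mm [ 288.8 -399.8  205.3] rpy [-1.7998e+02  1.0000e-02 -3.0000e-02] F [ 0.1 -0.6  0.3] w 93.9 q [-1.02  0.17  1.68  0.    1.29  0.55]
t0.52 tcp mm [ 288.8 -399.8  205.3] rpy [-1.7998e+02  1.0000e-02 -3.0000e-02] F [ 0.1 -0.6  0.3] w 93.9 q [-1.02  0.17  1.68  0.    1.29  0.55]
(450, -100, 205, 0) -> [0.0805, -0.1499, 0.0001, 0.0, 0.0, -0.0006]
(450, -100, 205, 0) -> [0.0805, -0.1499, 0.0001, 0.0, 0.0, -0.0006]
(470, 270, 190, 77.5) -> [0.0067, -0.1233, 0.005, 0.0, 0.0, -0.8611]
(470, 270, 190, 77.5) -> [0.0597, -0.1081, 0.005, 0.0, 0.0, -0.8611]
(470, 270, 190, 77.5) -> [0.1009, -0.0713, 0.005, 0.0, 0.0, -0.8611]
```

move_arm:
  targets:
    - [0.08,-0.15,0,0,0,0]
    - [0.08,-0.15,0,0,0,0]
    - [0.08,-0.15,0,0,0,0]
    - [0.08,-0.15,0,0,0,0]
    - [0.08,-0.15,0,0,0,0]

```text
time_s: 0.93
ee_pos: [0.3697, -0.2469, 0.2054]
eef_rot: [-3.141, -0.0, 0.004]
force: [-0.1, -0.6, 0.8]
grip_width: 0.0941
```

move_arm:
  targets:
    - [0.08,-0.15,0,0,0,0]
    - [0.08,-0.15,0,0,0,0]
    - [0.08,-0.15,0,0,0,0]
    - [0.08,-0.15,0,0,0,0]
    - [0.08,-0.15,0,0,0,0]

```text
time_s: 1.35
ee_pos: [0.4495, -0.097, 0.2053]
eef_rot: [-3.141, -0.0, 0.004]
force: [-0.3, -1.5, 0.0]
grip_width: 0.0944
```

move_arm:
  targets:
    - [0.007,-0.123,0.005,0,0,-0.86]
    - [0.007,-0.123,0.005,0,0,-0.86]
    - [0.007,-0.123,0.005,0,0,-0.86]
    - [0.007,-0.123,0.005,0,0,-0.86]
    - [0.007,-0.123,0.005,0,0,-0.86]

```text
time_s: 1.77
ee_pos: [0.4546, 0.0228, 0.2002]
eef_rot: [-3.141, 0.001, 0.457]
force: [-0.0, 0.1, -0.3]
grip_width: 0.0938
```

move_arm:
  targets:
    - [0.06,-0.108,0.005,0,0,-0.86]
    - [0.06,-0.108,0.005,0,0,-0.86]
    - [0.06,-0.108,0.005,0,0,-0.86]
    - [0.06,-0.108,0.005,0,0,-0.86]
    - [0.06,-0.108,0.005,0,0,-0.86]

```text
time_s: 2.18
ee_pos: [0.4618, 0.1451, 0.195]
eef_rot: [-3.141, 0.001, 0.903]
force: [-0.8, -0.7, 0.1]
grip_width: 0.0942
```

move_arm:
  targets:
    - [0.1,-0.071,0.005,0,0,-0.86]
    - [0.1,-0.071,0.005,0,0,-0.86]
    - [0.1,-0.071,0.005,0,0,-0.86]
    - [0.1,-0.071,0.005,0,0,-0.86]
    - [0.1,-0.071,0.005,0,0,-0.86]

```text
time_s: 2.6
ee_pos: [0.4687, 0.2668, 0.1899]
eef_rot: [-3.141, 0.001, 1.35]
force: [-0.3, -0.0, 0.2]
grip_width: 0.094
```

```bash
python3 -c "
from h import *
st()
i=ctrl.camera_info('wrist');M=cv2.Rodrigues(np.array(i['rvec'],float))[0];print(-M.T@np.array(i['tvec']).ravel(),M[2],i['fx'],i['cx'],i['cy'])
for a in [.088,.096]: print(w2pix('wrist',(.4708,.2809,a)),w2pix('wrist',(.4835,.340,a)))
snap('wrist','w0.png')"
```

```text
t2.60 tcp mm [468.7 266.8 189.9] rpy [-1.7996e+02  5.0000e-02  7.7340e+01] F [-0.3 -0.   0.2] w 94.0 q [ 0.45  0.29  1.57 -0.    1.28  0.67]
[0.48725213 0.34800782 0.36809439] [-0.06251567 -0.27646562 -0.9589883 ] 338.07061813331615 319.38437233085847 234.48917331326615
(np.float64(317.9396292175416), np.float64(219.07212981990682)) (np.float64(317.1196694753069), np.float64(145.79859798989554))
(np.float64(317.89712734873194), np.float64(221.38328741110465)) (np.float64(317.05051888288705), np.float64(146.12576688303818))
```

View pics/w0.png

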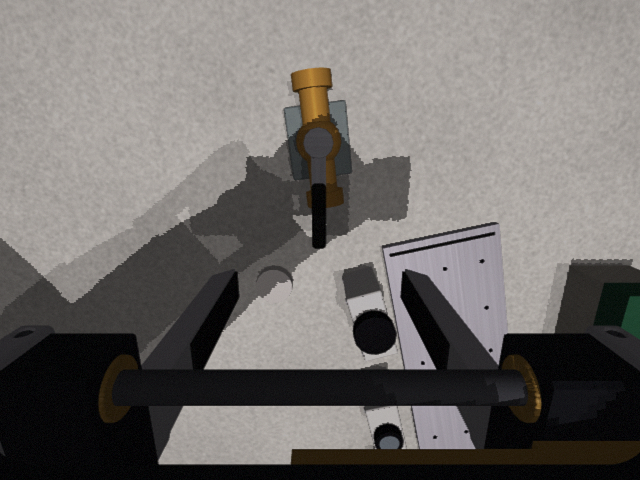

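The wrist view agrees with the top view: hub at (317,142), grip centre near (319,216), predicted (318,220). I'll go down and pinch the handle.

```bash
python3 -c "
from h import *
plan([(471,281,140,77.8),(471,281,69,77.8)])"
```

```text
t2.65 tcp mm [468.8 265.9 190.1] rpy [-1.7998e+02  4.0000e-02  7.7020e+01] F [ 0.8 -1.6 -0.3] w 94.1 q [ 0.45  0.29  1.57 -0.    1.28  0.67]
(471, 281, 140, 77.8) -> [0.0152, -0.0013, 0.0501, 0.0, 0.0, -0.0259]
(471, 281, 69, 77.8) -> [0.0, 0.0, 0.071, 0.0, 0.0, -0.0]
```

move_arm:
  targets:
    - [0.015,-0.001,0.03,0,0,-0.02]
    - [0.015,-0.001,0.06,0,0,-0.02]
    - [0.015,-0.001,0.09,0,0,-0.02]
    - [0.015,-0.001,0.11,0,0,-0.02]
    - [0.015,-0.001,0.121,0,0,-0.02]

```text
time_s: 3.07
ee_pos: [0.4704, 0.2795, 0.0672]
eef_rot: [-3.139, 0.002, 1.353]
force: [0.2, 0.5, 0.5]
grip_width: 0.0941
```

move_arm:
  targets:
    - [0,0,0,0,0,0]
    - [0,0,0,0,0,0]
    - [0,0,0,0,0,0]
    - [0,0,0,0,0,0]
    - [0,0,0,0,0,0]
  fingers: -1
  grip_force: 12

```text
time_s: 3.48
ee_pos: [0.4712, 0.2823, 0.0706]
eef_rot: [3.14, -0.001, 1.36]
force: [0.1, -0.1, 0.6]
grip_width: 0.064
```

move_arm:
  targets:
    - [0,0,0,0,0,0]
    - [0,0,0,0,0,0]
    - [0,0,0,0,0,0]
    - [0,0,0,0,0,0]
    - [0,0,0,0,0,0]

```text
time_s: 3.9
ee_pos: [0.4706, 0.2822, 0.0695]
eef_rot: [3.142, 0.0, 1.361]
force: [-0.3, 0.0, 0.1]
grip_width: 0.0305
```

move_arm:
  targets:
    - [0,0,0,0,0,0]
    - [0,0,0,0,0,0]
    - [0,0,0,0,0,0]
    - [0,0,0,0,0,0]
    - [0,0,0,0,0,0]

```text
time_s: 4.32
ee_pos: [0.4707, 0.2821, 0.0694]
eef_rot: [3.141, -0.0, 1.361]
force: [1.8, 0.1, -1.7]
grip_width: 0.012
```

move_arm:
  targets:
    - [0.0003,-0.0061,0,0,0,0.193]
    - [0.0012,-0.0122,0,0,0,0.387]
    - [0.0028,-0.0181,0,0,0,0.58]
    - [0.0049,-0.0238,0,0,0,0.773]
    - [0.0076,-0.0293,0,0,0,0.967]

```text
time_s: 4.73
ee_pos: [0.4436, 0.2959, 0.0695]
eef_rot: [3.141, -0.001, 0.85]
force: [4.1, 3.0, -3.4]
grip_width: 0.0117
```

move_arm:
  targets:
    - [0.0003,-0.0061,0,0,0,0.193]
    - [0.0012,-0.0122,0,0,0,0.387]
    - [0.0028,-0.0181,0,0,0,0.58]
    - [0.0049,-0.0238,0,0,0,0.773]
    - [0.0076,-0.0293,0,0,0,0.967]

```text
time_s: 5.15
ee_pos: [0.4266, 0.3211, 0.0694]
eef_rot: [-3.141, -0.001, 0.344]
force: [6.0, 1.5, -2.9]
grip_width: 0.012
```

```bash
python3 -c "
from h import *
st()"
```

```text
t5.15 tcp mm [426.6 321.1  69.4] rpy [-1.7999e+02 -6.0000e-02  1.9690e+01] F [ 6.   1.5 -2.9] w 12.0 q [ 0.58  0.42  1.7  -0.    1.02  1.8 ]
```

move_arm:
  targets:
    - [0.0003,-0.0061,0,0,0,0.193]
    - [0.0012,-0.0122,0,0,0,0.387]
    - [0.0028,-0.0181,0,0,0,0.58]
    - [0.0049,-0.0238,0,0,0,0.773]
    - [0.0057,-0.0257,0,0,0,0.84]

```text
time_s: 5.57
ee_pos: [0.4232, 0.3475, 0.0694]
eef_rot: [-3.141, -0.001, -0.097]
force: [3.2, -0.1, -0.5]
grip_width: 0.0118
```

move_arm:
  targets:
    - [0,-0.0005,0,0,0,0.015]
    - [0,-0.001,0,0,0,0.03]
    - [0,-0.0015,0,0,0,0.045]
    - [0,-0.002,0,0,0,0.06]
    - [0,-0.002,0,0,0,0.06]

```text
time_s: 5.98
ee_pos: [0.4233, 0.3484, 0.0695]
eef_rot: [3.141, -0.0, -0.123]
force: [2.1, -2.1, -0.6]
grip_width: 0.012
```

```bash
python3 -c "
from h import *
st();print(ctrl.get_obs()['moment'])"
```

```text
t5.98 tcp mm [423.3 348.4  69.5] rpy [179.97  -0.    -7.04] F [ 2.1 -2.1 -0.6] w 12.0 q [ 0.62  0.45  1.66 -0.    1.04  2.32]
[-0.32758062 -0.41441267  0.23945598]
```

move_arm:
  targets:
    - [0,-0.0005,0,0,0,0.015]
    - [0,-0.001,0,0,0,0.03]
    - [0,-0.0015,0,0,0,0.045]
    - [0,-0.002,0,0,0,0.06]
    - [0,-0.002,0,0,0,0.06]

```text
time_s: 6.4
ee_pos: [0.4235, 0.3487, 0.0693]
eef_rot: [3.138, 0.0, -0.155]
force: [2.3, -16.1, 4.5]
grip_width: 0.0124
```

```bash
python3 -c "
from h import *
st();print(ctrl.get_obs()['moment'])"
```

```text
t6.40 tcp mm [423.5 348.7  69.3] rpy [ 1.7977e+02  3.0000e-02 -8.8600e+00] F [  2.3 -16.1   4.5] w 12.4 q [ 0.62  0.45  1.66 -0.    1.04  2.35]
[-2.80290877 -0.42556276  0.18829098]
```

move_arm:
  targets:
    - [0,0,0,0,0,0]
    - [0,0,0,0,0,0]
    - [0,0,0,0,0,0]
    - [0,0,0,0,0,0]
    - [0,0,0,0,0,0]
  fingers: -0.2

```text
time_s: 6.82
ee_pos: [0.4233, 0.3509, 0.0694]
eef_rot: [-3.141, 0.0, -0.154]
force: [0.6, -0.1, 0.2]
grip_width: 0.0372
```

move_arm:
  targets:
    - [0,0,0,0,0,0]
    - [0,0,-0.03,0,0,0]
    - [0,0,-0.06,0,0,0]
    - [0,0,-0.1,0,0,0]
    - [0,0,-0.13,0,0,0]

```text
time_s: 7.23
ee_pos: [0.4235, 0.3509, 0.2023]
eef_rot: [-3.14, -0.001, -0.154]
force: [0.6, 1.0, 0.4]
grip_width: 0.0376
```

```bash
python3 -c "
from h import *
st()
plan([(440,250,190,50),(440,150,190,92)])"
```

```text
t7.23 tcp mm [423.5 350.9 202.3] rpy [-1.7993e+02 -6.0000e-02 -8.8300e+00] F [0.6 1.  0.4] w 37.6 q [0.63 0.3  1.53 0.   1.31 2.35]
t7.23 tcp mm [423.5 350.9 202.3] rpy [-1.7993e+02 -6.0000e-02 -8.8300e+00] F [0.6 1.  0.4] w 37.6 q [0.63 0.3  1.53 0.   1.31 2.35]
(440, 250, 190, 50) -> [0.0159, 0.0486, 0.0061, 0.0, 0.0, -0.9804]
(440, 250, 190, 50) -> [-0.01, 0.0501, 0.0061, 0.0, 0.0, -0.9804]
(440, 150, 190, 92) -> [-0.0383, 0.0321, -0.0, 0.0, 0.0, -0.7]
(440, 150, 190, 92) -> [-0.0473, 0.0163, -0.0, 0.0, 0.0, -0.7]
```

```bash
python3 -c "
from h import *
plan([(497,151,130,93.8),(497,151,73,93.8)])"
```

```text
t7.23 tcp mm [423.5 350.9 202.3] rpy [-1.7993e+02 -6.0000e-02 -8.8300e+00] F [0.6 1.  0.4] w 37.6 q [0.63 0.3  1.53 0.   1.31 2.35]
(497, 151, 130, 93.8) -> [0.0258, 0.0466, 0.0181, 0.0, 0.0, -0.8552]
(497, 151, 130, 93.8) -> [0.0031, 0.0532, 0.0181, 0.0, 0.0, -0.8552]
(497, 151, 130, 93.8) -> [-0.0202, 0.0493, 0.0181, 0.0, 0.0, -0.8552]
(497, 151, 130, 93.8) -> [-0.0395, 0.0357, 0.0181, 0.0, 0.0, -0.8552]
(497, 151, 73, 93.8) -> [0.0, 0.0, 0.057, 0.0, 0.0, -0.0]
```

move_arm:
  targets:
    - [0.026,0.047,0.005,0,0,-0.855]
    - [0.026,0.047,0.005,0,0,-0.855]
    - [0.026,0.047,0.005,0,0,-0.855]
    - [0.026,0.047,0.005,0,0,-0.855]
    - [0.026,0.047,0.005,0,0,-0.855]
  fingers: 0.7

```text
time_s: 7.65
ee_pos: [0.442, 0.3001, 0.1945]
eef_rot: [-3.141, -0.0, 0.297]
force: [-0.4, 0.1, -0.2]
grip_width: 0.0671
```

move_arm:
  targets:
    - [0.003,0.053,0.005,0,0,-0.855]
    - [0.003,0.053,0.005,0,0,-0.855]
    - [0.003,0.053,0.005,0,0,-0.855]
    - [0.003,0.053,0.005,0,0,-0.855]
    - [0.003,0.053,0.005,0,0,-0.855]

```text
time_s: 8.07
ee_pos: [0.4602, 0.2503, 0.1894]
eef_rot: [-3.142, 0.0, 0.742]
force: [-0.3, -0.3, -0.6]
grip_width: 0.08
```

move_arm:
  targets:
    - [-0.02,0.049,0.005,0,0,-0.855]
    - [-0.02,0.049,0.005,0,0,-0.855]
    - [-0.02,0.049,0.005,0,0,-0.855]
    - [-0.02,0.049,0.005,0,0,-0.855]
    - [-0.02,0.049,0.005,0,0,-0.855]

```text
time_s: 8.48
ee_pos: [0.4784, 0.2008, 0.1844]
eef_rot: [-3.141, 0.0, 1.188]
force: [0.8, -0.2, 0.2]
grip_width: 0.0797
```

move_arm:
  targets:
    - [-0.0395,0.0357,0.005,0,0,-0.855]
    - [-0.0395,0.0357,0.005,0,0,-0.855]
    - [-0.0395,0.0357,0.005,0,0,-0.855]
    - [-0.0395,0.0357,0.005,0,0,-0.855]
    - [-0.0395,0.0357,0.005,0,0,-0.855]

```text
time_s: 8.9
ee_pos: [0.4968, 0.1509, 0.1794]
eef_rot: [-3.142, -0.0, 1.634]
force: [0.4, 0.3, -0.1]
grip_width: 0.0802
```

```bash
python3 -c "
from h import *
plan([(497,151,73,93.8)])
for p in [(.4968,.1508,.082),(.4854,-.1126,.082)]: print(w2pix('wrist',p),w2pix('top',p))
cv2.imwrite('pics/v1.png',np.vstack([cv2.resize(ctrl.camera('wrist')[:,:,::-1],(400,300)),cv2.resize(ctrl.camera('top')[200:380,100:340,::-1],(400,300))]))"
```

```text
t8.90 tcp mm [496.8 150.9 179.4] rpy [-179.99   -0.     93.63] F [ 0.4  0.3 -0.1] w 80.2 q [0.22 0.25 1.64 0.   1.25 0.16]
(497, 151, 73, 93.8) -> [0.0001, 0.0002, 0.1064, 0.0, 0.0, -0.0058]
(np.float64(318.92171567889443), np.float64(236.71836625635183)) (np.float64(247.51372681106335), np.float64(286.23736588965807))
(np.float64(292.9012224847846), np.float64(471.06392054248226)) (np.float64(388.01544884699024), np.float64(290.98408923616944))
```

View pics/v1.png

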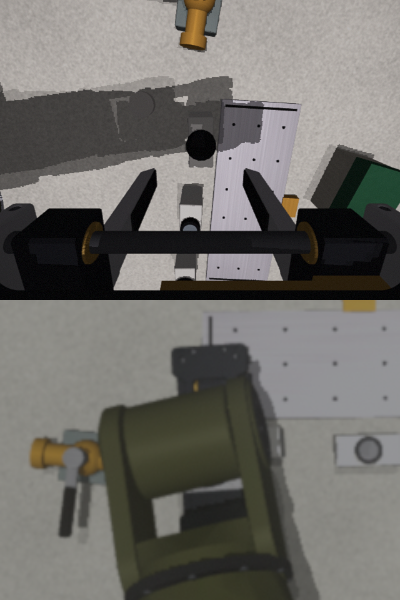

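Wrist view: cap at about (322,232), predicted (319,237), so it agrees. The handle points along −x, so the valve is shut. I'll go down and grip the cap.

move_arm:
  targets:
    - [0,0,0.03,0,0,0]
    - [0,0,0.06,0,0,0]
    - [0,0,0.085,0,0,0]
    - [0,0,0.1,0,0,0]
    - [0,0,0.1064,0,0,0]

```text
time_s: 9.42
ee_pos: [0.4957, 0.1509, 0.0708]
eef_rot: [-3.138, 0.0, 1.632]
force: [-0.4, -0.1, 0.3]
grip_width: 0.0796
```

move_arm:
  targets:
    - [0,0,0,0,0,0]
    - [0,0,0,0,0,0]
    - [0,0,0,0,0,0]
    - [0,0,0,0,0,0]
    - [0,0,0,0,0,0]
  fingers: -1
  grip_force: 15

```text
time_s: 9.83
ee_pos: [0.4973, 0.1509, 0.0739]
eef_rot: [3.14, -0.0, 1.636]
force: [-0.0, 0.6, -0.3]
grip_width: 0.05
```

move_arm:
  targets:
    - [0,0,0,0,0,0]
    - [0,0,0,0,0,0]
    - [0,0,0,0,0,0]
    - [0,0,0,0,0,0]
    - [0,0,0,0,0,0]

```text
time_s: 10.25
ee_pos: [0.4971, 0.1509, 0.0735]
eef_rot: [3.141, -0.0, 1.636]
force: [-1.5, 0.4, 6.4]
grip_width: 0.0414
```

```bash
python3 -c "
from h import *
st()"
```

```text
t10.25 tcp mm [497.1 150.9  73.5] rpy [ 1.7995e+02 -1.0000e-02  9.3760e+01] F [-1.5  0.4  6.4] w 41.4 q [0.22 0.38 1.74 0.   1.02 0.16]
```

move_arm:
  targets:
    - [0,0,-0.01,0,0,0]
    - [0,0,-0.02,0,0,0]
    - [0,0,-0.04,0,0,0]
    - [0,0,-0.06,0,0,0]
    - [0,0,-0.08,0,0,0]

```text
time_s: 10.67
ee_pos: [0.4968, 0.1508, 0.1548]
eef_rot: [3.141, -0.0, 1.637]
force: [-0.0, 0.3, 0.5]
grip_width: 0.0417
```

```bash
python3 -c "
from h import *
plan([(559,-328,120,94.5),(559,-328,40,94.5)])"
```

```text
t10.67 tcp mm [496.8 150.8 154.8] rpy [179.98  -0.    93.77] F [-0.   0.3  0.5] w 41.7 q [0.22 0.28 1.67 0.   1.19 0.16]
(559, -328, 120, 94.5) -> [-0.1606, 0.0102, 0.0116, 0.0, 0.0, -0.0081]
(559, -328, 120, 94.5) -> [-0.1607, 0.0095, 0.0116, 0.0, 0.0, -0.0081]
(559, -328, 120, 94.5) -> [-0.1607, 0.0088, 0.0116, 0.0, 0.0, -0.0081]
(559, -328, 40, 94.5) -> [0.0, 0.0, 0.08, 0.0, 0.0, -0.0]
```

move_arm:
  targets:
    - [-0.033,0.002,0,0,0,0]
    - [-0.065,0.004,0,0,0,0]
    - [-0.1,0.006,0,0,0,0]
    - [-0.13,0.008,0,0,0,-0.008]
    - [-0.161,0.01,0,0,0,-0.008]

```text
time_s: 11.08
ee_pos: [0.5175, -0.0107, 0.1542]
eef_rot: [3.141, 0.0, 1.641]
force: [-0.0, 0.5, -0.8]
grip_width: 0.0414
```

move_arm:
  targets:
    - [-0.033,0.002,0,0,0,0]
    - [-0.065,0.004,0,0,0,0]
    - [-0.1,0.006,0,0,0,0]
    - [-0.13,0.008,0,0,0,-0.008]
    - [-0.161,0.01,0,0,0,-0.008]

```text
time_s: 11.5
ee_pos: [0.5386, -0.1708, 0.1541]
eef_rot: [3.141, 0.0, 1.645]
force: [0.3, -0.2, -0.8]
grip_width: 0.0415
```

move_arm:
  targets:
    - [-0.033,0.002,0,0,0,0]
    - [-0.065,0.004,0.01,0,0,0]
    - [-0.1,0.006,0.02,0,0,0]
    - [-0.13,0.008,0.035,0,0,-0.008]
    - [-0.161,0.009,0.05,0,0,-0.008]

```text
time_s: 11.92
ee_pos: [0.5598, -0.3307, 0.1037]
eef_rot: [3.141, 0.001, 1.649]
force: [0.8, 0.9, 0.4]
grip_width: 0.0417
```

```bash
python3 -c "
from h import *
plan([(559,-328,40,94.5),(559,-328,9.5,94.5)])
snap('wrist','w2.png')
print(ctrl.camera_info('wrist'))
a=np.radians(4.5)
for x,y in [(-95,33),(95,33),(95,-33),(-95,-33),(29,29),(33,29)]: print(x,y,np.round(w2pix('wrist',(.4973+(x*np.cos(a)-y*np.sin(a))/1000,-.333+(x*np.sin(a)+y*np.cos(a))/1000,.007))))"
```

```text
t11.92 tcp mm [ 559.8 -330.7  103.7] rpy [1.7994e+02 4.0000e-02 9.4490e+01] F [0.8 0.9 0.4] w 41.7 q [-0.59  0.61  1.31  0.    1.21 -0.67]
(559, -328, 40, 94.5) -> [0.0028, -0.0006, 0.0637, 0.0, 0.0, -0.0002]
(559, -328, 9.5, 94.5) -> [0.0, 0.0, 0.0305, 0.0, 0.0, -0.0]
{'fx': 338.07061813331615, 'fy': 338.07061813331615, 'cx': 319.38437233085847, 'cy': 234.48917331326615, 'rvec': array([-2.85380923, -0.10752563, -0.01245482]), 'tvec': array([-0.53164625, -0.35958181,  0.18532412])}
-95 33 [126. 192.]
95 33 [362. 191.]
95 -33 [359. 268.]
-95 -33 [139. 268.]
29 29 [280. 196.]
33 29 [285. 196.]
```

View pics/w2.png

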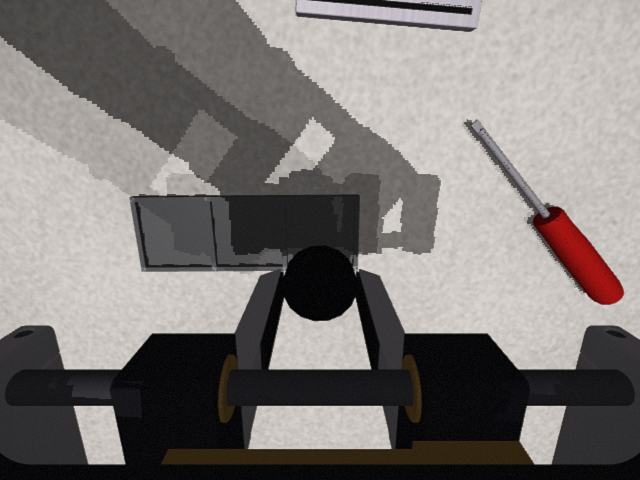

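move_arm:
  targets:
    - [0,-0.0015,0.02,0,0,0]
    - [0,-0.0015,0.045,0,0,0]
    - [0,-0.0015,0.065,0,0,0]
    - [0,-0.0015,0.08,0,0,0]
    - [0,-0.0015,0.086,0,0,0]

```text
time_s: 12.38
ee_pos: [0.5573, -0.3286, 0.0154]
eef_rot: [-3.139, -0.002, 1.649]
force: [-0.5, 0.6, -0.4]
grip_width: 0.0414
```

move_arm:
  targets:
    - [0,0,0.004,0,0,0]
    - [0,0,0.008,0,0,0]
    - [0,0,0.008,0,0,0]
    - [0,0,0.008,0,0,0]
    - [0,0,0.008,0,0,0]

```text
time_s: 12.8
ee_pos: [0.5584, -0.3293, 0.01]
eef_rot: [3.141, 0.001, 1.649]
force: [1.1, -1.0, -0.2]
grip_width: 0.0411
```

```bash
python3 -c "
from h import *
st()"
```

```text
t12.80 tcp mm [ 558.4 -329.3   10. ] rpy [1.7994e+02 4.0000e-02 9.4490e+01] F [ 1.1 -1.  -0.2] w 41.1 q [-0.59  0.72  1.37  0.    1.05 -0.67]
```

Release, opening partway, then rise and head for the right-hand cap.

move_arm:
  targets:
    - [0,0,0,0,0,0]
    - [0,0,0,0,0,0]
    - [0,0,0,0,0,0]
    - [0,0,0,0,0,0]
    - [0,0,0,0,0,0]
  fingers: 0.35

```text
time_s: 13.22
ee_pos: [0.5581, -0.3291, 0.0091]
eef_rot: [3.142, 0.0, 1.649]
force: [0.2, 0.5, -0.3]
grip_width: 0.0632
```

move_arm:
  targets:
    - [0,0,-0.02,0,0,0]
    - [0,0,-0.05,0,0,0]
    - [0,0,-0.08,0,0,0]
    - [0,0,-0.12,0,0,0]
    - [0,0,-0.16,0,0,0]

```text
time_s: 13.63
ee_pos: [0.5576, -0.3288, 0.1703]
eef_rot: [-3.141, -0.001, 1.649]
force: [1.3, -0.2, 0.5]
grip_width: 0.0635
```

```bash
python3 -c "
from h import *
plan([(485,-113,160,94.2),(485,-113,73,94.2)])
snap('top','t3.png',(200,170,540,425),2.3)"
```

```text
t13.63 tcp mm [ 557.6 -328.8  170.3] rpy [-1.7994e+02 -5.0000e-02  9.4490e+01] F [ 1.3 -0.2  0.5] w 63.5 q [-0.59  0.55  1.26 -0.    1.34 -0.67]
(485, -113, 160, 94.2) -> [0.1104, -0.0277, 0.0052, 0.0, 0.0, 0.0048]
(485, -113, 160, 94.2) -> [0.1103, -0.028, 0.0052, 0.0, 0.0, 0.0048]
(485, -113, 73, 94.2) -> [0.0, 0.0, 0.087, 0.0, 0.0, -0.0]
```

View pics/t3.png

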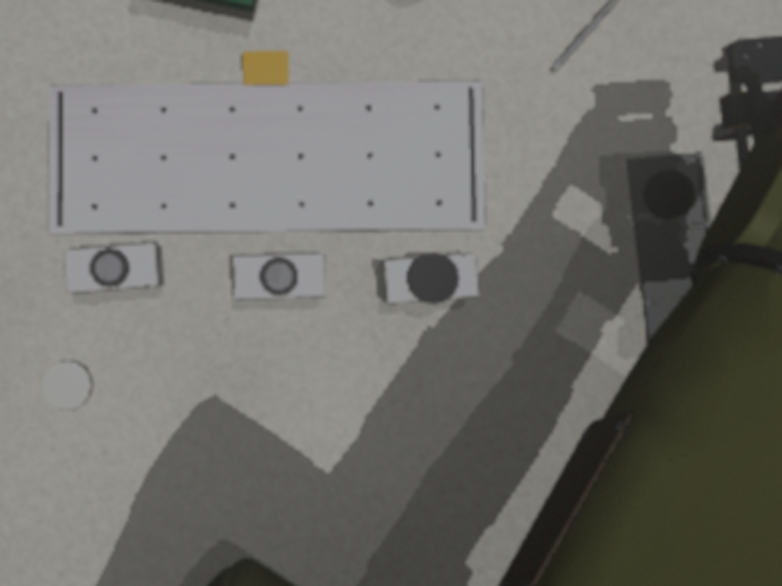

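The cap lies in the far pocket, at (668,193). The left camera is now bare, and the right cap at (433,278) hasn't moved. Next is the right cap.

move_arm:
  targets:
    - [0.03,-0.007,0,0,0,0]
    - [0.06,-0.014,0,0,0,0]
    - [0.09,-0.021,0,0,0,0]
    - [0.11,-0.028,0.005,0,0,0.005]
    - [0.11,-0.028,0.005,0,0,0.005]
  fingers: 0.7

```text
time_s: 14.1
ee_pos: [0.5205, -0.2186, 0.1636]
eef_rot: [-3.141, -0.001, 1.649]
force: [0.9, -1.0, 0.3]
grip_width: 0.0798
```

move_arm:
  targets:
    - [0.03,-0.007,0,0,0,0]
    - [0.06,-0.014,0,0,0,0]
    - [0.09,-0.021,0,0,0,0]
    - [0.11,-0.028,0.005,0,0,0.005]
    - [0.11,-0.028,0.005,0,0,0.005]

```text
time_s: 14.52
ee_pos: [0.4844, -0.1117, 0.1586]
eef_rot: [-3.141, -0.001, 1.646]
force: [-0.7, -0.1, -0.7]
grip_width: 0.0797
```

```bash
python3 -c "
from h import *
plan([(485.3,-112.8,73,94.2)])"
```

```text
t14.52 tcp mm [ 484.4 -111.7  158.6] rpy [-1.7996e+02 -3.0000e-02  9.4300e+01] F [-0.7 -0.1 -0.7] w 79.7 q [-0.3   0.23  1.73  0.    1.19 -0.38]
(485.3, -112.8, 73, 94.2) -> [-0.0012, 0.0009, 0.0856, 0.0, 0.0, 0.0034]
```

move_arm:
  targets:
    - [-0.001,0.001,0.03,0,0,0]
    - [-0.001,0.001,0.055,0,0,0]
    - [-0.001,0.001,0.075,0,0,0]
    - [-0.001,0.001,0.086,0,0,0]
    - [-0.001,0.001,0.086,0,0,0]

```text
time_s: 14.93
ee_pos: [0.4857, -0.1154, 0.0711]
eef_rot: [-3.139, -0.001, 1.643]
force: [-0.3, 0.5, 0.0]
grip_width: 0.0799
```

move_arm:
  targets:
    - [0,0,0,0,0,0]
    - [0,0,0,0,0,0]
    - [0,0,0,0,0,0]
    - [0,0,0,0,0,0]
    - [0,0,0,0,0,0]
  fingers: -1

```text
time_s: 15.35
ee_pos: [0.4867, -0.1151, 0.0737]
eef_rot: [3.14, 0.0, 1.644]
force: [-0.5, 0.4, -0.7]
grip_width: 0.0499
```

move_arm:
  targets:
    - [0,0,0,0,0,0]
    - [0,0,0,0,0,0]
    - [0,0,0,0,0,0]
    - [0,0,0,0,0,0]
    - [0,0,0,0,0,0]

```text
time_s: 15.77
ee_pos: [0.4866, -0.1151, 0.0734]
eef_rot: [3.141, 0.0, 1.644]
force: [-0.6, 0.1, 5.8]
grip_width: 0.0413
```

```bash
python3 -c "
from h import *
st()"
```

```text
t15.77 tcp mm [ 486.6 -115.1   73.4] rpy [1.7997e+02 1.0000e-02 9.4190e+01] F [-0.6  0.1  5.8] w 41.3 q [-0.31  0.35  1.8  -0.    1.   -0.38]
```

move_arm:
  targets:
    - [0,0,-0.01,0,0,0]
    - [0,0,-0.02,0,0,0]
    - [0,0,-0.04,0,0,0]
    - [0,0,-0.06,0,0,0]
    - [0,0,-0.08,0,0,0]

```text
time_s: 16.18
ee_pos: [0.4863, -0.115, 0.1548]
eef_rot: [3.141, 0.0, 1.644]
force: [0.0, -0.2, 0.8]
grip_width: 0.0413
```

```bash
python3 -c "
from h import *
plan([(436,-340,150,94.5),(436,-340,60,94.5)])"
```

```text
t16.18 tcp mm [ 486.3 -115.   154.8] rpy [1.7998e+02 1.0000e-02 9.4190e+01] F [ 0.  -0.2  0.8] w 41.3 q [-0.31  0.24  1.72  0.    1.18 -0.38]
(436, -340, 150, 94.5) -> [-0.1104, -0.0333, 0.0024, 0.0, 0.0, -0.0052]
(436, -340, 150, 94.5) -> [-0.1103, -0.0336, 0.0024, 0.0, 0.0, -0.0052]
(436, -340, 60, 94.5) -> [0.0, 0.0, 0.09, 0.0, 0.0, -0.0]
```

move_arm:
  targets:
    - [-0.03,-0.009,0,0,0,0]
    - [-0.06,-0.018,0,0,0,0]
    - [-0.09,-0.027,0,0,0,0]
    - [-0.11,-0.0335,0,0,0,-0.005]
    - [-0.11,-0.0335,0,0,0,-0.005]

```text
time_s: 16.6
ee_pos: [0.4602, -0.2301, 0.154]
eef_rot: [3.141, 0.001, 1.644]
force: [-0.8, 0.4, 0.6]
grip_width: 0.0411
```

move_arm:
  targets:
    - [-0.03,-0.009,0,0,0,0]
    - [-0.06,-0.018,0,0,0,0]
    - [-0.09,-0.027,0,0,0,0]
    - [-0.11,-0.0335,0.02,0,0,-0.005]
    - [-0.11,-0.0335,0.05,0,0,-0.005]

```text
time_s: 17.02
ee_pos: [0.4364, -0.343, 0.1054]
eef_rot: [3.138, 0.005, 1.647]
force: [0.4, -0.4, -1.3]
grip_width: 0.0412
```

```bash
python3 -c "
from h import *
plan([(436,-340,9.5,94.5)])
a=np.radians(4.5)
for x,y in [(-95,33),(95,33),(95,-33),(-95,-33),(-62,0)]: print(x,y,np.round(w2pix('wrist',(.4973+(x*np.cos(a)-y*np.sin(a))/1000,-.333+(x*np.sin(a)+y*np.cos(a))/1000,.007))))
snap('wrist','w4.png')"
```

```text
t17.02 tcp mm [ 436.4 -343.   105.4] rpy [179.77   0.26  94.35] F [ 0.4 -0.4 -1.3] w 41.2 q [-0.73  0.41  1.62 -0.    1.11 -0.81]
(436, -340, 9.5, 94.5) -> [0.003, -0.0001, 0.0959, 0.0, 0.0, -0.0049]
-95 33 [278. 191.]
95 33 [508. 191.]
95 -33 [497. 265.]
-95 -33 [281. 266.]
-62 0 [318. 230.]
```

View pics/w4.png

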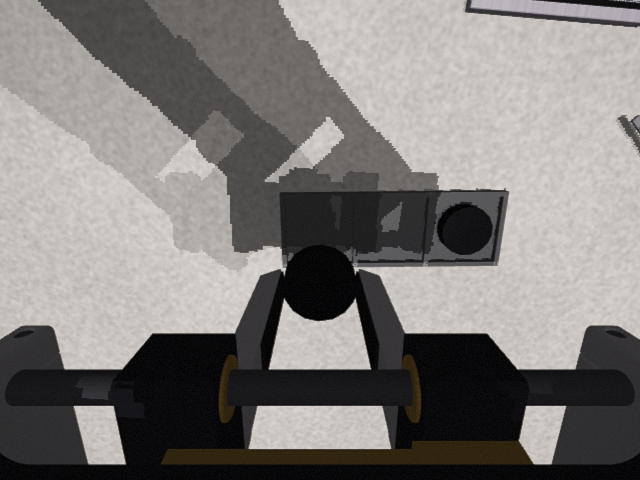

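The tray corners match the predictions within 2 px, and the first cap sits flat in the far pocket at (465,229). I'll lower the second cap.

move_arm:
  targets:
    - [0.003,0,0.02,0,0,0]
    - [0.003,0,0.045,0,0,0]
    - [0.003,0,0.065,0,0,0]
    - [0.003,0,0.08,0,0,0]
    - [0.003,0,0.088,0,0,0]

```text
time_s: 17.48
ee_pos: [0.4357, -0.335, 0.0143]
eef_rot: [-3.14, -0.002, 1.65]
force: [-0.3, 0.0, -0.3]
grip_width: 0.0414
```

```bash
python3 -c "
from h import *
plan([(436,-338.5,9.5,94.5)])"
```

```text
t17.48 tcp mm [ 435.7 -335.    14.3] rpy [-1.7992e+02 -9.0000e-02  9.4540e+01] F [-0.3  0.  -0.3] w 41.4 q [-0.72  0.53  1.68  0.    0.93 -0.8 ]
(436, -338.5, 9.5, 94.5) -> [-0.0035, 0.0, 0.0048, 0.0, 0.0, 0.0012]
```

move_arm:
  targets:
    - [-0.001,0,0.004,0,0,0]
    - [-0.002,0,0.006,0,0,0]
    - [-0.002,0,0.006,0,0,0]
    - [-0.002,0,0.006,0,0,0]
    - [-0.002,0,0.006,0,0,0]

```text
time_s: 17.9
ee_pos: [0.4362, -0.3386, 0.0099]
eef_rot: [3.141, 0.001, 1.649]
force: [0.0, -0.3, 0.3]
grip_width: 0.0411
```

move_arm:
  targets:
    - [0,0,0,0,0,0]
    - [0,0,0,0,0,0]
    - [0,0,0,0,0,0]
    - [0,0,0,0,0,0]
    - [0,0,0,0,0,0]
  fingers: 0.35

```text
time_s: 18.32
ee_pos: [0.4358, -0.3383, 0.0091]
eef_rot: [-3.142, -0.0, 1.649]
force: [-0.6, 0.5, 0.2]
grip_width: 0.0631
```

move_arm:
  targets:
    - [0,0,-0.02,0,0,0]
    - [0,0,-0.05,0,0,0]
    - [0,0,-0.08,0,0,0]
    - [0,0,-0.12,0,0,0]
    - [0,0,-0.16,0,0,0]

```text
time_s: 18.73
ee_pos: [0.4354, -0.338, 0.1704]
eef_rot: [-3.141, -0.001, 1.649]
force: [0.3, 0.0, 0.2]
grip_width: 0.0636
```

```bash
python3 -c "
from h import *
plan([(420,-110,160,4.2),(420,-110,8,4.2)])
cv2.imwrite('pics/v5.png',np.vstack([cv2.resize(ctrl.camera('wrist')[:,:,::-1],(400,300)),cv2.resize(ctrl.camera('top')[200:350,200:400,::-1],(400,300))]))"
```

```text
t18.73 tcp mm [ 435.4 -338.   170.4] rpy [-1.7995e+02 -5.0000e-02  9.4490e+01] F [0.3 0.  0.2] w 63.6 q [-0.73  0.33  1.56  0.    1.25 -0.8 ]
(420, -110, 160, 4.2) -> [0.0571, 0.0006, 0.0026, 0.0, 0.0, 0.7524]
(420, -110, 160, 4.2) -> [0.053, -0.0213, 0.0026, 0.0, 0.0, 0.7524]
(420, -110, 160, 4.2) -> [0.0407, -0.04, 0.0026, 0.0, 0.0, 0.7524]
(420, -110, 160, 4.2) -> [0.0222, -0.0526, 0.0026, 0.0, 0.0, 0.7524]
(420, -110, 8, 4.2) -> [0.0, 0.0, 0.152, 0.0, 0.0, -0.0]
```

View pics/v5.png

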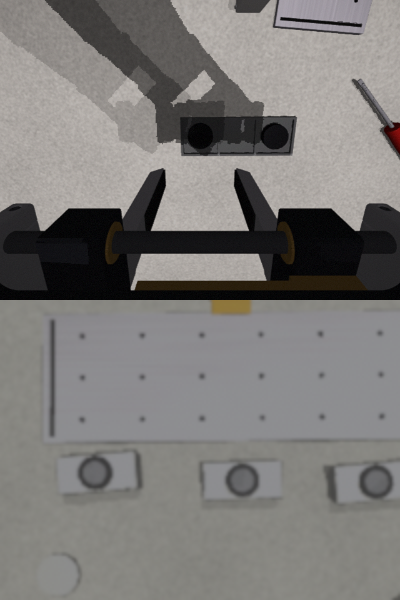

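Both caps are in the tray, in separate pockets, and all three cameras are bare and standing. I'll go behind the right camera.

move_arm:
  targets:
    - [0.057,0,0,0,0,0.752]
    - [0.057,0,0,0,0,0.752]
    - [0.057,0,0,0,0,0.752]
    - [0.057,0,0,0,0,0.752]
    - [0.057,0,0,0,0,0.752]
  fingers: -0.04

```text
time_s: 19.25
ee_pos: [0.4314, -0.2816, 0.1687]
eef_rot: [-3.141, -0.0, 1.258]
force: [-0.7, -0.4, -0.5]
grip_width: 0.045
```

move_arm:
  targets:
    - [0.053,-0.021,0,0,0,0.752]
    - [0.053,-0.021,0,0,0,0.752]
    - [0.053,-0.021,0,0,0,0.752]
    - [0.053,-0.021,0,0,0,0.752]
    - [0.053,-0.021,0,0,0,0.752]

```text
time_s: 19.67
ee_pos: [0.4279, -0.2251, 0.1689]
eef_rot: [-3.141, 0.0, 0.866]
force: [-0.1, -0.8, 0.7]
grip_width: 0.0452
```

move_arm:
  targets:
    - [0.041,-0.04,0,0,0,0.752]
    - [0.041,-0.04,0,0,0,0.752]
    - [0.041,-0.04,0,0,0,0.752]
    - [0.041,-0.04,0,0,0,0.752]
    - [0.041,-0.04,0,0,0,0.752]

```text
time_s: 20.08
ee_pos: [0.4243, -0.1679, 0.1689]
eef_rot: [-3.142, 0.0, 0.472]
force: [1.0, -0.4, -0.2]
grip_width: 0.0451
```

move_arm:
  targets:
    - [0.022,-0.053,0,0,0,0.9]
    - [0.022,-0.053,0,0,0,0.9]
    - [0.022,-0.053,0,0,0,0.9]
    - [0.022,-0.053,0,0,0,0.9]
    - [0.022,-0.053,0,0,0,0.9]

```text
time_s: 20.5
ee_pos: [0.4201, -0.1106, 0.169]
eef_rot: [3.142, 0.0, -0.003]
force: [-0.1, 0.0, -1.0]
grip_width: 0.0454
```

```bash
python3 -c "
from h import *
plan([(425,-114,8,0),(440,-114,8,0)])"
```

```text
t20.50 tcp mm [ 420.1 -110.6  169. ] rpy [180.    0.   -0.2] F [-0.1  0.  -1. ] w 45.4 q [-0.34  0.08  1.87 -0.    1.19  1.23]
(425, -114, 8, 0) -> [0.005, 0.0034, 0.161, 0.0, 0.0, -0.0066]
(440, -114, 8, 0) -> [0.015, 0.0, -0.0, 0.0, 0.0, 0.0]
```

move_arm:
  targets:
    - [0.005,0.003,0.04,0,0,0]
    - [0.005,0.003,0.08,0,0,0]
    - [0.005,0.003,0.115,0,0,0]
    - [0.005,0.003,0.14,0,0,0]
    - [0.005,0.003,0.153,0,0,0]

```text
time_s: 20.92
ee_pos: [0.4234, -0.1134, 0.0129]
eef_rot: [-3.14, 0.004, 0.004]
force: [1.1, 0.1, -0.3]
grip_width: 0.0447
```

move_arm:
  targets:
    - [0.004,0,0.004,0,0,0]
    - [0.01,0,0.007,0,0,0]
    - [0.016,0,0.007,0,0,0]
    - [0.022,0,0.007,0,0,0]
    - [0.028,0,0.007,0,0,0]

```text
time_s: 21.33
ee_pos: [0.4543, -0.1136, 0.01]
eef_rot: [3.141, -0.002, -0.002]
force: [0.8, 0.1, -1.2]
grip_width: 0.0448
```

move_arm:
  targets:
    - [0.004,0,0,0,0,0]
    - [0.008,0,0,0,0,0]
    - [0.012,0,0,0,0,0]
    - [0.016,0,0,0,0,0]
    - [0.02,0,0,0,0,0]

```text
time_s: 21.75
ee_pos: [0.4731, -0.1134, 0.0091]
eef_rot: [-3.142, 0.0, -0.003]
force: [-2.4, -0.4, 1.9]
grip_width: 0.0451
```

```bash
python3 -c "
from h import *
plan([(483,-114,8,0)])"
```

```text
t21.75 tcp mm [ 473.1 -113.4    9.1] rpy [-1.8e+02  1.0e-02 -1.8e-01] F [-2.4 -0.4  1.9] w 45.1 q [-0.31  0.43  1.86 -0.    0.85  1.26]
(483, -114, 8, 0) -> [0.0099, 0.0005, 0.0011, 0.0, 0.0, -0.0061]
```

move_arm:
  targets:
    - [0.002,0,0,0,0,0]
    - [0.004,0,0,0,0,0]
    - [0.006,0,0,0,0,0]
    - [0.008,0,0,0,0,0]
    - [0.01,0,0,0,0,0]

```text
time_s: 22.17
ee_pos: [0.4831, -0.1134, 0.009]
eef_rot: [-3.142, 0.0, -0.003]
force: [-2.6, -0.2, 0.9]
grip_width: 0.0451
```

move_arm:
  targets:
    - [0.0005,0,0,0,0,0]
    - [0.001,0,0,0,0,0]
    - [0.0015,0,0,0,0,0]
    - [0.002,0,0,0,0,0]
    - [0.002,0,0,0,0,0]

```text
time_s: 22.58
ee_pos: [0.4841, -0.1135, 0.0091]
eef_rot: [-3.141, 0.002, -0.003]
force: [-9.0, -0.9, 7.5]
grip_width: 0.0451
```

```bash
python3 -c "
from h import *
st()"
```

```text
t22.58 tcp mm [ 484.1 -113.5    9.1] rpy [-1.7999e+02  1.2000e-01 -1.7000e-01] F [-9.  -0.9  7.5] w 45.1 q [-0.3   0.45  1.83 -0.    0.86  1.27]
```

The stop is reached at x=484, as predicted. Next I back off, rise and tip.

move_arm:
  targets:
    - [-0.006,0,0,0,0,0]
    - [-0.01,0,-0.01,0,0,0]
    - [-0.01,0,-0.03,0,0,0]
    - [-0.01,0,-0.045,0,0,0]
    - [-0.01,0,-0.045,0,0,0]

```text
time_s: 23.0
ee_pos: [0.4762, -0.1139, 0.0567]
eef_rot: [3.14, -0.005, -0.003]
force: [0.8, -0.1, 0.9]
grip_width: 0.0447
```

move_arm:
  targets:
    - [0.004,0,0,0,0,0]
    - [0.008,0,0,0,0,0]
    - [0.012,0,0,0,0,0]
    - [0.016,0,0,0,0,0]
    - [0.02,0,0,0,0,0]

```text
time_s: 23.42
ee_pos: [0.495, -0.1134, 0.0534]
eef_rot: [-3.141, 0.001, -0.003]
force: [-2.6, 0.4, 4.0]
grip_width: 0.045
```

move_arm:
  targets:
    - [0.003,0,0,0,0,0]
    - [0.006,0,0,0,0,0]
    - [0.009,0,0,0,0,0]
    - [0.012,0,0,0,0,0]
    - [0.015,0,0,0,0,0]

```text
time_s: 23.83
ee_pos: [0.5105, -0.1136, 0.0543]
eef_rot: [3.141, -0.001, -0.003]
force: [-0.8, 0.1, 3.4]
grip_width: 0.0449
```

move_arm:
  targets:
    - [0.003,0,0,0,0,0]
    - [0.006,0,0,0,0,0]
    - [0.009,0,0,0,0,0]
    - [0.012,0,0,0,0,0]
    - [0.015,0,0,0,0,0]

```text
time_s: 24.25
ee_pos: [0.5252, -0.1136, 0.0539]
eef_rot: [-3.142, 0.0, -0.003]
force: [0.2, 0.0, -0.2]
grip_width: 0.0455
```

```bash
python3 -c "
from h import *
st()
snap('side','s6.png',(220,180,370,330),3.5)"
```

```text
t24.25 tcp mm [ 525.2 -113.6   53.9] rpy [-1.8e+02  1.0e-02 -1.9e-01] F [ 0.2  0.  -0.2] w 45.5 q [-0.28  0.45  1.7  -0.    0.99  1.29]
```

View pics/s6.png

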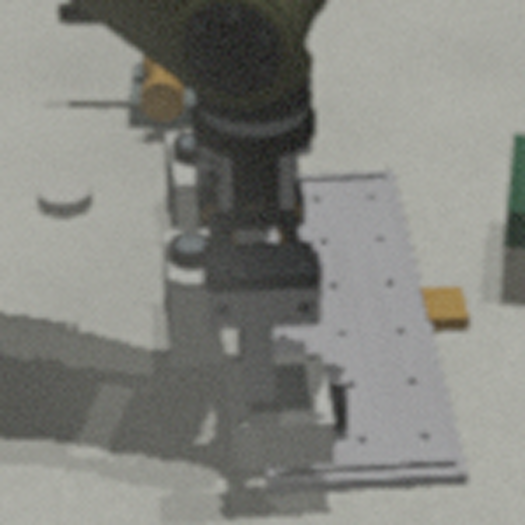

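The camera lies over with its lens towards +x. I'll push it on so its back is near x≈546.

move_arm:
  targets:
    - [-0.01,0,-0.004,0,0,0]
    - [-0.025,0,-0.004,0,0,0]
    - [-0.045,0,-0.002,0,0,0]
    - [-0.045,0,0.02,0,0,0]
    - [-0.045,0,0.033,0,0,0]

```text
time_s: 24.72
ee_pos: [0.4793, -0.1134, 0.0204]
eef_rot: [3.141, -0.0, -0.004]
force: [0.3, -0.6, -0.7]
grip_width: 0.045
```

move_arm:
  targets:
    - [0.004,0,0,0,0,0]
    - [0.009,0,0,0,0,0]
    - [0.014,0,0,0,0,0]
    - [0.019,0,0,0,0,0]
    - [0.024,0,0,0,0,0]

```text
time_s: 25.13
ee_pos: [0.5047, -0.1136, 0.0217]
eef_rot: [3.141, -0.0, -0.003]
force: [-3.2, -0.6, 2.0]
grip_width: 0.0452
```

move_arm:
  targets:
    - [0.004,0,0,0,0,0]
    - [0.008,0,0,0,0,0]
    - [0.012,0,0,0,0,0]
    - [0.016,0,0,0,0,0]
    - [0.02,0,0,0,0,0]

```text
time_s: 25.55
ee_pos: [0.5242, -0.1136, 0.021]
eef_rot: [-3.142, 0.0, -0.003]
force: [-3.1, 0.5, 2.5]
grip_width: 0.0454
```

move_arm:
  targets:
    - [0.003,0,0,0,0,0]
    - [0.006,0,0,0,0,0]
    - [0.009,0,0,0,0,0]
    - [0.012,0,0,0,0,0]
    - [0.014,0,0,0,0,0]

```text
time_s: 25.97
ee_pos: [0.5383, -0.1136, 0.021]
eef_rot: [-3.142, -0.0, -0.003]
force: [-2.8, 0.0, 1.7]
grip_width: 0.0452
```

```bash
python3 -c "
from h import *
st()"
```

```text
t25.97 tcp mm [ 538.3 -113.6   21. ] rpy [-180.     -0.     -0.19] F [-2.8  0.   1.7] w 45.2 q [-0.27  0.52  1.68  0.    0.94  1.3 ]
```

move_arm:
  targets:
    - [-0.02,0,0,0,0,0]
    - [-0.05,0,0,0,0,0]
    - [-0.08,0,0,0,0,0]
    - [-0.1,0,0,0,0,0]
    - [-0.1,0,0,0,0,0]

```text
time_s: 26.38
ee_pos: [0.4352, -0.113, 0.0208]
eef_rot: [-3.141, 0.001, -0.004]
force: [-0.1, -0.0, -0.8]
grip_width: 0.045
```

move_arm:
  targets:
    - [0,-0.03,0,0,0,0]
    - [0,-0.06,0,0,0,0]
    - [0,-0.09,0.004,0,0,0]
    - [0,-0.115,0.008,0,0,0]
    - [0,-0.1265,0.012,0,0,0]

```text
time_s: 26.8
ee_pos: [0.4392, 0.0156, 0.0092]
eef_rot: [-3.141, -0.001, -0.002]
force: [0.0, -0.1, -0.2]
grip_width: 0.0448
```

move_arm:
  targets:
    - [0.006,0,0,0,0,0]
    - [0.012,0,0,0,0,0]
    - [0.018,0,0,0,0,0]
    - [0.023,0,0,0,0,0]
    - [0.028,0,0,0,0,0]

```text
time_s: 27.22
ee_pos: [0.4669, 0.0123, 0.0091]
eef_rot: [-3.142, 0.0, -0.004]
force: [-3.3, 0.1, 2.3]
grip_width: 0.0452
```

move_arm:
  targets:
    - [0.003,0,0,0,0,0]
    - [0.006,0,0,0,0,0]
    - [0.009,0,0,0,0,0]
    - [0.012,0,0,0,0,0]
    - [0.016,0,0,0,0,0]

```text
time_s: 27.63
ee_pos: [0.4825, 0.013, 0.009]
eef_rot: [-3.142, 0.0, -0.003]
force: [-0.6, -0.3, -0.6]
grip_width: 0.0452
```

```bash
python3 -c "
from h import *
plan([(485,12.8,9,0)])"
```

```text
t27.63 tcp mm [482.5  13.    9. ] rpy [-1.8e+02  1.0e-02 -1.9e-01] F [-0.6 -0.3 -0.6] w 45.2 q [-0.05  0.42  1.87  0.    0.84  1.53]
(485, 12.8, 9, 0) -> [0.0025, 0.0002, 0.0, 0.0, 0.0, -0.0065]
```

move_arm:
  targets:
    - [0.0005,0,0,0,0,0]
    - [0.001,0,0,0,0,0]
    - [0.0015,0,0,0,0,0]
    - [0.002,0,0,0,0,0]
    - [0.0025,0,0,0,0,0]

```text
time_s: 28.05
ee_pos: [0.4838, 0.013, 0.009]
eef_rot: [3.142, 0.002, -0.003]
force: [-12.1, -1.1, 10.3]
grip_width: 0.0449
```

```bash
python3 -c "
from h import *
st()"
```

```text
t28.05 tcp mm [483.8  13.    9. ] rpy [ 1.8e+02  1.4e-01 -1.7e-01] F [-12.1  -1.1  10.3] w 44.9 q [-0.05  0.43  1.87 -0.    0.85  1.53]
```

Same stop found. I'll tip and push the middle camera with the same moves.

move_arm:
  targets:
    - [-0.006,0,0,0,0,0]
    - [-0.01,0,-0.01,0,0,0]
    - [-0.01,0,-0.03,0,0,0]
    - [-0.01,0,-0.045,0,0,0]
    - [-0.01,0,-0.045,0,0,0]

```text
time_s: 28.47
ee_pos: [0.4762, 0.0131, 0.0566]
eef_rot: [3.141, -0.005, -0.003]
force: [0.2, 0.0, 0.9]
grip_width: 0.0451
```

move_arm:
  targets:
    - [0.004,0,0,0,0,0]
    - [0.008,0,0,0,0,0]
    - [0.012,0,0,0,0,0]
    - [0.016,0,0,0,0,0]
    - [0.02,0,0,0,0,0]

```text
time_s: 28.88
ee_pos: [0.4949, 0.013, 0.0535]
eef_rot: [-3.142, 0.001, -0.003]
force: [-3.0, 0.0, 4.3]
grip_width: 0.0453
```

move_arm:
  targets:
    - [0.003,0,0,0,0,0]
    - [0.006,0,0,0,0,0]
    - [0.009,0,0,0,0,0]
    - [0.012,0,0,0,0,0]
    - [0.015,0,0,0,0,0]

```text
time_s: 29.3
ee_pos: [0.5106, 0.0129, 0.0542]
eef_rot: [-3.142, -0.001, -0.003]
force: [0.5, 0.4, 0.6]
grip_width: 0.0452
```

move_arm:
  targets:
    - [0.003,0,0,0,0,0]
    - [0.006,0,0,0,0,0]
    - [0.009,0,0,0,0,0]
    - [0.012,0,0,0,0,0]
    - [0.015,0,0,0,0,0]

```text
time_s: 29.72
ee_pos: [0.5251, 0.0129, 0.0539]
eef_rot: [3.142, 0.0, -0.003]
force: [0.9, -0.0, 0.2]
grip_width: 0.0448
```

move_arm:
  targets:
    - [-0.01,0,-0.004,0,0,0]
    - [-0.025,0,-0.004,0,0,0]
    - [-0.045,0,-0.002,0,0,0]
    - [-0.045,0,0.02,0,0,0]
    - [-0.045,0,0.033,0,0,0]

```text
time_s: 30.13
ee_pos: [0.4793, 0.0131, 0.0204]
eef_rot: [3.142, -0.0, -0.003]
force: [-0.6, -1.1, -0.7]
grip_width: 0.0454
```

move_arm:
  targets:
    - [0.004,0,0,0,0,0]
    - [0.009,0,0,0,0,0]
    - [0.014,0,0,0,0,0]
    - [0.019,0,0,0,0,0]
    - [0.024,0,0,0,0,0]

```text
time_s: 30.55
ee_pos: [0.5046, 0.013, 0.0217]
eef_rot: [3.142, -0.0, -0.003]
force: [-3.5, -0.5, 2.7]
grip_width: 0.0448
```

```bash
python3 -c "
from h import *
st()"
```

```text
t30.55 tcp mm [504.6  13.   21.7] rpy [ 1.8e+02 -1.0e-02 -1.9e-01] F [-3.5 -0.5  2.7] w 44.8 q [-0.05  0.44  1.81  0.    0.89  1.53]
```

move_arm:
  targets:
    - [0.004,0,0,0,0,0]
    - [0.008,0,0,0,0,0]
    - [0.012,0,0,0,0,0]
    - [0.016,0,0,0,0,0]
    - [0.02,0,0,0,0,0]

```text
time_s: 30.97
ee_pos: [0.5242, 0.0129, 0.0211]
eef_rot: [-3.142, 0.0, -0.003]
force: [-4.2, 0.3, 3.5]
grip_width: 0.0454
```

move_arm:
  targets:
    - [0.003,0,0,0,0,0]
    - [0.006,0,0,0,0,0]
    - [0.009,0,0,0,0,0]
    - [0.012,0,0,0,0,0]
    - [0.014,0,0,0,0,0]

```text
time_s: 31.38
ee_pos: [0.5382, 0.0128, 0.021]
eef_rot: [-3.142, -0.0, -0.003]
force: [-3.7, -0.9, 3.2]
grip_width: 0.0451
```

move_arm:
  targets:
    - [-0.02,0,0,0,0,0]
    - [-0.05,0,0,0,0,0]
    - [-0.08,0,0,0,0,0]
    - [-0.1,0,0,0,0,0]
    - [-0.1,0,0,0,0,0]

```text
time_s: 31.8
ee_pos: [0.4351, 0.0133, 0.0208]
eef_rot: [-3.142, 0.001, -0.003]
force: [0.2, 0.4, -0.4]
grip_width: 0.0449
```

move_arm:
  targets:
    - [0,-0.03,0,0,0,0]
    - [0,-0.06,0,0,0,0]
    - [0,-0.09,0.004,0,0,0]
    - [0,-0.115,0.008,0,0,0]
    - [0,-0.1375,0.012,0,0,0]

```text
time_s: 32.22
ee_pos: [0.4392, 0.1526, 0.0092]
eef_rot: [-3.141, -0.002, -0.003]
force: [-0.2, -1.0, 0.3]
grip_width: 0.0454
```

move_arm:
  targets:
    - [0.006,0,0,0,0,0]
    - [0.012,0,0,0,0,0]
    - [0.018,0,0,0,0,0]
    - [0.023,0,0,0,0,0]
    - [0.028,0,0,0,0,0]

```text
time_s: 32.63
ee_pos: [0.4673, 0.1498, 0.0092]
eef_rot: [-3.142, -0.0, -0.005]
force: [-0.1, -0.1, -0.1]
grip_width: 0.0448
```

move_arm:
  targets:
    - [0.003,0,0,0,0,0]
    - [0.006,0,0,0,0,0]
    - [0.009,0,0,0,0,0]
    - [0.012,0,0,0,0,0]
    - [0.016,0,0,0,0,0]

```text
time_s: 33.05
ee_pos: [0.4824, 0.1504, 0.009]
eef_rot: [3.142, 0.0, -0.003]
force: [-0.8, 0.8, -0.6]
grip_width: 0.0451
```

move_arm:
  targets:
    - [0.0005,0,0,0,0,0]
    - [0.001,0,0,0,0,0]
    - [0.0015,0,0,0,0,0]
    - [0.002,0,0,0,0,0]
    - [0.0025,0,0,0,0,0]

```text
time_s: 33.47
ee_pos: [0.4835, 0.1505, 0.009]
eef_rot: [3.141, 0.003, -0.003]
force: [-14.1, -1.2, 10.3]
grip_width: 0.0451
```

```bash
python3 -c "
from h import *
st()"
```

```text
t33.47 tcp mm [483.5 150.5   9. ] rpy [ 1.7997e+02  1.7000e-01 -1.6000e-01] F [-14.1  -1.2  10.3] w 45.1 q [0.23 0.47 1.81 0.   0.87 1.8 ]
```

move_arm:
  targets:
    - [-0.006,0,0,0,0,0]
    - [-0.01,0,-0.01,0,0,0]
    - [-0.01,0,-0.03,0,0,0]
    - [-0.01,0,-0.045,0,0,0]
    - [-0.01,0,-0.045,0,0,0]

```text
time_s: 33.88
ee_pos: [0.4762, 0.151, 0.0574]
eef_rot: [-3.14, -0.005, -0.003]
force: [0.7, -0.6, 0.7]
grip_width: 0.0453
```

move_arm:
  targets:
    - [0.004,0,0,0,0,0]
    - [0.008,0,0,0,0,0]
    - [0.012,0,0,0,0,0]
    - [0.016,0,0,0,0,0]
    - [0.02,0,0,0,0,0]

```text
time_s: 34.3
ee_pos: [0.4949, 0.1504, 0.0535]
eef_rot: [3.141, 0.001, -0.003]
force: [-2.1, -0.7, 3.5]
grip_width: 0.0451
```

move_arm:
  targets:
    - [0.003,0,0,0,0,0]
    - [0.006,0,0,0,0,0]
    - [0.009,0,0,0,0,0]
    - [0.012,0,0,0,0,0]
    - [0.015,0,0,0,0,0]

```text
time_s: 34.72
ee_pos: [0.5103, 0.1505, 0.0542]
eef_rot: [-3.141, -0.001, -0.003]
force: [-1.3, 1.0, 2.5]
grip_width: 0.0454
```

move_arm:
  targets:
    - [0.003,0,0,0,0,0]
    - [0.006,0,0,0,0,0]
    - [0.009,0,0,0,0,0]
    - [0.012,0,0,0,0,0]
    - [0.015,0,0,0,0,0]

```text
time_s: 35.13
ee_pos: [0.525, 0.1504, 0.0539]
eef_rot: [3.142, 0.0, -0.003]
force: [0.7, 0.4, -0.2]
grip_width: 0.0451
```

move_arm:
  targets:
    - [-0.01,0,-0.004,0,0,0]
    - [-0.025,0,-0.004,0,0,0]
    - [-0.045,0,-0.002,0,0,0]
    - [-0.045,0,0.02,0,0,0]
    - [-0.045,0,0.033,0,0,0]

```text
time_s: 35.55
ee_pos: [0.4792, 0.1506, 0.0204]
eef_rot: [-3.142, -0.0, -0.003]
force: [0.5, -0.2, -0.3]
grip_width: 0.0455
```

move_arm:
  targets:
    - [0.004,0,0,0,0,0]
    - [0.009,0,0,0,0,0]
    - [0.014,0,0,0,0,0]
    - [0.019,0,0,0,0,0]
    - [0.024,0,0,0,0,0]

```text
time_s: 35.97
ee_pos: [0.5047, 0.1505, 0.0217]
eef_rot: [-3.141, -0.001, -0.003]
force: [-2.9, 0.2, 2.2]
grip_width: 0.0451
```

```bash
python3 -c "
from h import *
st()"
```

```text
t35.97 tcp mm [504.7 150.5  21.7] rpy [-1.7999e+02 -4.0000e-02 -2.0000e-01] F [-2.9  0.2  2.2] w 45.1 q [0.22 0.48 1.75 0.   0.91 1.79]
```

Then finish the push, retreat, rise clear of the scene and take a check picture.

move_arm:
  targets:
    - [0.004,0,0,0,0,0]
    - [0.008,0,0,0,0,0]
    - [0.012,0,0,0,0,0]
    - [0.016,0,0,0,0,0]
    - [0.02,0,0,0,0,0]

```text
time_s: 36.38
ee_pos: [0.5241, 0.1504, 0.0211]
eef_rot: [-3.142, 0.0, -0.003]
force: [-2.3, 1.4, 2.3]
grip_width: 0.0452
```

move_arm:
  targets:
    - [0.003,0,0,0,0,0]
    - [0.006,0,0,0,0,0]
    - [0.009,0,0,0,0,0]
    - [0.012,0,0,0,0,0]
    - [0.014,0,0,0,0,0]

```text
time_s: 36.8
ee_pos: [0.5381, 0.1503, 0.021]
eef_rot: [-3.142, -0.0, -0.003]
force: [-2.6, -0.1, 2.6]
grip_width: 0.0449
```

move_arm:
  targets:
    - [-0.02,0,0,0,0,0]
    - [-0.05,0,0,0,0,0]
    - [-0.08,0,0,0,0,0]
    - [-0.115,0,0,0,0,0]
    - [-0.145,0,-0.02,0,0,0]

```text
time_s: 37.22
ee_pos: [0.3895, 0.1502, 0.0387]
eef_rot: [3.14, 0.004, -0.003]
force: [1.2, -0.6, 0.3]
grip_width: 0.0455
```

move_arm:
  targets:
    - [0,0,-0.03,0,0,0]
    - [0,0,-0.06,0,0,0]
    - [0,0,-0.1,0,0,0]
    - [0,0,-0.13,0,0,0]
    - [0,0,-0.15,0,0,0]

```text
time_s: 37.63
ee_pos: [0.3936, 0.1511, 0.1945]
eef_rot: [-3.14, -0.004, -0.003]
force: [-0.7, -0.6, 0.0]
grip_width: 0.0452
```

```bash
python3 -c "
from h import *
plan([(423.4,348,190,-7),(423.4,348,69.5,-7)])
snap('top','t7.png',(100,180,540,350),1.8)"
```

```text
t37.63 tcp mm [393.6 151.1 194.5] rpy [-179.93   -0.25   -0.19] F [-0.7 -0.6  0. ] w 45.2 q [ 0.28  0.02  1.88 -0.    1.24  1.85]
(423.4, 348, 190, -7) -> [0.0146, -0.0985, 0.0023, 0.0, 0.0, 0.1136]
(423.4, 348, 190, -7) -> [0.0087, -0.0992, 0.0023, 0.0, 0.0, 0.1136]
(423.4, 348, 69.5, -7) -> [0.0, -0.0, 0.1205, 0.0, 0.0, 0.0]
```

View pics/t7.png

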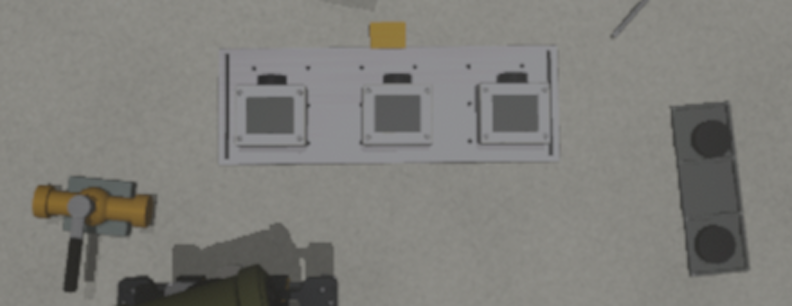

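All three cameras lie fully on the bed with their lenses away from the robot: bodies around (270,115), (397,115) and (513,113). Both caps are in the tray, and the handle is still shut, running (80,207)→(70,290). On to the half-open valve.

move_arm:
  targets:
    - [0.006,-0.04,0,0,0,0.05]
    - [0.012,-0.08,0,0,0,0.1]
    - [0.015,-0.0985,0.002,0,0,0.105]
    - [0.015,-0.0985,0.002,0,0,0.105]
    - [0.015,-0.0985,0.002,0,0,0.105]

```text
time_s: 38.1
ee_pos: [0.408, 0.2497, 0.1885]
eef_rot: [3.141, 0.001, -0.057]
force: [0.1, -0.3, 0.5]
grip_width: 0.0452
```

move_arm:
  targets:
    - [0.004,-0.04,0,0,0,0.05]
    - [0.008,-0.08,0,0,0,0.1]
    - [0.009,-0.099,0.002,0,0,0.105]
    - [0.009,-0.099,0.002,0,0,0.105]
    - [0.009,-0.099,0.002,0,0,0.105]

```text
time_s: 38.52
ee_pos: [0.4229, 0.3471, 0.1866]
eef_rot: [3.141, 0.0, -0.113]
force: [0.7, -0.3, 0.2]
grip_width: 0.0455
```

```bash
python3 -c "
from h import *
plan([(423.6,348.1,69.5,-6.5)])"
```

```text
t38.52 tcp mm [422.9 347.1 186.6] rpy [ 1.7996e+02  3.0000e-02 -6.4500e+00] F [ 0.7 -0.3  0.2] w 45.5 q [ 0.62  0.31  1.55 -0.    1.28  2.3 ]
(423.6, 348.1, 69.5, -6.5) -> [0.0006, -0.0011, 0.1171, 0.0, 0.0, 0.0015]
```

move_arm:
  targets:
    - [0.0006,-0.001,0.03,0,0,0]
    - [0.0006,-0.001,0.06,0,0,0]
    - [0.0006,-0.001,0.09,0,0,0]
    - [0.0006,-0.001,0.11,0,0,0]
    - [0.0006,-0.001,0.117,0,0,0]

```text
time_s: 38.93
ee_pos: [0.4228, 0.3461, 0.0675]
eef_rot: [3.139, 0.003, -0.115]
force: [-0.2, -0.5, 0.2]
grip_width: 0.0454
```

move_arm:
  targets:
    - [0,0,0,0,0,0]
    - [0,0,0,0,0,0]
    - [0,0,0,0,0,0]
    - [0,0,0,0,0,0]
    - [0,0,0,0,0,0]
  fingers: -1
  grip_force: 12

```text
time_s: 39.35
ee_pos: [0.424, 0.3487, 0.0712]
eef_rot: [-3.14, -0.001, -0.113]
force: [-0.2, 0.2, 0.7]
grip_width: 0.0153
```

move_arm:
  targets:
    - [0,0,0,0,0,0]
    - [0,0,0,0,0,0]
    - [0,0,0,0,0,0]
    - [0,0,0,0,0,0]
    - [0,0,0,0,0,0]

```text
time_s: 39.77
ee_pos: [0.4239, 0.3483, 0.0709]
eef_rot: [3.141, -0.001, -0.113]
force: [-1.1, -4.7, 5.8]
grip_width: 0.0114
```

```bash
python3 -c "
from h import *
st();print(ctrl.get_obs()['moment'])
for f in (24,45-24):
  for k in range(1,6):
    a=np.radians(f*k/5); print(np.round([(60-60*np.cos(a))/1000,60*np.sin(a)/1000,0,0,0,-f*k/5/30],4).tolist())"
```

```text
t39.77 tcp mm [423.9 348.3  70.9] rpy [ 1.7999e+02 -5.0000e-02 -6.4700e+00] F [-1.1 -4.7  5.8] w 11.4 q [ 0.62  0.45  1.66 -0.    1.04  2.31]
[-0.83310916  0.20380231  0.11254187]
[0.0002, 0.005, 0.0, 0.0, 0.0, -0.16]
[0.0008, 0.01, 0.0, 0.0, 0.0, -0.32]
[0.0019, 0.0149, 0.0, 0.0, 0.0, -0.48]
[0.0033, 0.0197, 0.0, 0.0, 0.0, -0.64]
[0.0052, 0.0244, 0.0, 0.0, 0.0, -0.8]
[0.0002, 0.0044, 0.0, 0.0, 0.0, -0.14]
[0.0006, 0.0088, 0.0, 0.0, 0.0, -0.28]
[0.0014, 0.0131, 0.0, 0.0, 0.0, -0.42]
[0.0026, 0.0173, 0.0, 0.0, 0.0, -0.56]
[0.004, 0.0215, 0.0, 0.0, 0.0, -0.7]
```

move_arm:
  targets:
    - [0.0002,0.005,0,0,0,-0.16]
    - [0.0008,0.01,0,0,0,-0.32]
    - [0.0019,0.0149,0,0,0,-0.48]
    - [0.0033,0.0197,0,0,0,-0.64]
    - [0.0052,0.0244,0,0,0,-0.8]

```text
time_s: 40.18
ee_pos: [0.4263, 0.3237, 0.0709]
eef_rot: [-3.141, -0.001, 0.31]
force: [0.0, -0.7, 4.5]
grip_width: 0.012
```

move_arm:
  targets:
    - [0.0002,0.0044,0,0,0,-0.14]
    - [0.0006,0.0088,0,0,0,-0.28]
    - [0.0014,0.0131,0,0,0,-0.42]
    - [0.0026,0.0173,0,0,0,-0.56]
    - [0.004,0.0215,0,0,0,-0.7]

```text
time_s: 40.6
ee_pos: [0.4366, 0.3042, 0.0709]
eef_rot: [3.141, -0.001, 0.676]
force: [-0.2, -1.8, 5.3]
grip_width: 0.0123
```

move_arm:
  targets:
    - [0,0,0,0,0,0]
    - [0,0,0,0,0,0]
    - [0,0,0,0,0,0]
    - [0,0,0,0,0,0]
    - [0,0,0,0,0,0]

```text
time_s: 41.02
ee_pos: [0.4366, 0.3042, 0.0709]
eef_rot: [3.141, -0.001, 0.672]
force: [-0.2, -4.1, 5.4]
grip_width: 0.0118
```

move_arm:
  targets:
    - [0,0,0,0,0,0]
    - [0,0,0,0,0,0]
    - [0,0,0,0,0,0]
    - [0,0,0,0,0,0]
    - [0,0,0,0,0,0]
  fingers: 0

```text
time_s: 41.43
ee_pos: [0.4362, 0.3044, 0.07]
eef_rot: [-3.142, 0.0, 0.672]
force: [0.0, 0.0, -0.1]
grip_width: 0.0415
```

move_arm:
  targets:
    - [0,0,-0.02,0,0,0]
    - [0,0,-0.04,0,0,0]
    - [0,0,-0.07,0,0,0]
    - [0,0,-0.1,0,0,0]
    - [0,0,-0.14,0,0,0]

```text
time_s: 41.85
ee_pos: [0.4355, 0.3039, 0.2099]
eef_rot: [-3.141, 0.003, 0.672]
force: [-0.2, -0.4, -0.7]
grip_width: 0.0471
```

```bash
python3 -c "
from h import *
plan([(300,250,260,38.5)])"
```

```text
t41.85 tcp mm [435.5 303.9 209.9] rpy [-1.7998e+02  1.7000e-01  3.8510e+01] F [-0.2 -0.4 -0.7] w 47.1 q [0.54 0.26 1.57 0.   1.32 1.44]
(300, 250, 260, 38.5) -> [-0.1396, -0.0421, -0.0501, 0.0, 0.0, 0.0005]
```

move_arm:
  targets:
    - [-0.03,-0.008,-0.01,0,0,0]
    - [-0.06,-0.016,-0.02,0,0,0]
    - [-0.09,-0.025,-0.03,0,0,0]
    - [-0.1,-0.03,-0.03,0,0,0]
    - [-0.1,-0.03,-0.03,0,0,0]

```text
time_s: 42.27
ee_pos: [0.3381, 0.2655, 0.2409]
eef_rot: [3.142, -0.002, 0.673]
force: [0.2, 0.3, -0.7]
grip_width: 0.0466
```

move_arm:
  targets:
    - [-0.02,0.03,0,0,0,0]
    - [-0.04,0.06,0,0,0,0]
    - [-0.06,0.09,0,0,0,0]
    - [-0.08,0.12,0,0,0,0]
    - [-0.09,0.14,0,0,0,0]

```text
time_s: 42.68
ee_pos: [0.3566, 0.0977, 0.2397]
eef_rot: [3.142, 0.001, 0.671]
force: [0.9, 0.1, 0.0]
grip_width: 0.0472
```

```bash
python3 -c "
from h import *
st()
a=ctrl.camera('top')[:,:,::-1]
cv2.imwrite('pics/f.png',np.vstack([cv2.resize(a[265:345,100:260],(800,400),interpolation=cv2.INTER_CUBIC),cv2.resize(a[195:345,210:530],(800,375))])[:600] if 0 else np.vstack([cv2.resize(a[265:345,100:220],(480,320),interpolation=cv2.INTER_CUBIC),cv2.resize(a[195:345,210:530],(480,225))]))"
```

```text
t42.68 tcp mm [356.6  97.7 239.7] rpy [1.800e+02 3.000e-02 3.847e+01] F [0.9 0.1 0. ] w 47.2 q [ 0.17 -0.15  1.92 -0.    1.37  1.07]
```

View pics/f.png

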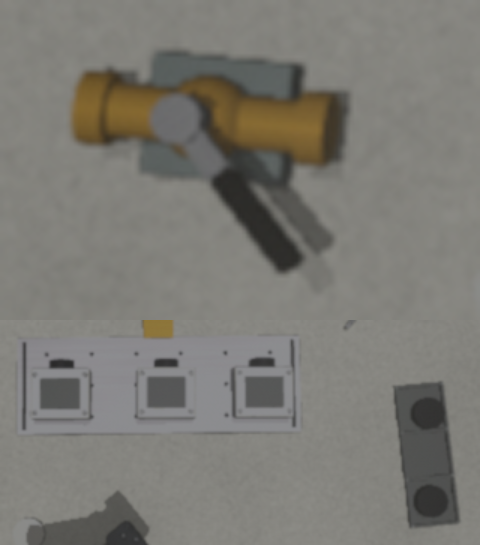

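Final check: the handle runs from (178,118) to (288,262), which is 37.4° from −x. With the pipe's tilt of about 5.8° that makes roughly 43–45° open. The cameras and caps are in place, and nothing is touched.

```bash
python3 -c "
from h import *
ctrl.hand_in(); st()"
```

```text
the job is handed in; nothing more can be done
the job is handed in; nothing more can be done
```

The job is done and handed in at about 43 s of robot time.

- **Valve shut:** I turned the handle until it pressed on its stop with about 16 N. It was still shut in the picture taken after all the cameras were down.
- **Caps:** Two cameras wore caps. The left one is in the far tray pocket and the right one in the near pocket, both flat. The middle camera had no cap, and I left the white look-alike alone.
- **Cameras:** I slid each one to the bed's front edge, tipped it over and pushed it on. The last top view shows all three lying fully on the bed with their lenses pointing away from the robot.
- **Valve half open:** I turned the handle back 45° from the stop. The arm's own reading gave about 45°, the last picture about 43°. That 2° difference is within what I can read off the picture.

**Unconfirmed:** the pictures don't show which camera is number 0, 1 or 2. I took the rightmost (−y) as camera 0, so its cap went in the pocket I took as 0 (nearest the robot) and the left one's in pocket 2. If the numbers run the other way, the two caps are swapped.

No check failed, and I saw no cap knocked aside and no slip of the grip.

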